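# Rebuild the bearing stack on a tube-mixer spindle

## Task

Put the bearing, then the green spacer, then the brass washer onto the upright shaft of the tube-mixer unit, in that order from the bottom, and press the stack down until the stiff orange seat collar under it is fully home against its stop, so that the groove near the shaft's end is free for the retaining clip. Press gently: feel for the stop, with only a little more push than it takes to slide the collar, and never force or hammer the shaft. Leave the stack lying close together on the shaft and do not disturb the rack, bottle, dish or goggles.

Things in the scene. Friction and masses are not known exactly. Their poses are not given: they have to be found in the camera images.
- unit: White mixer drive unit, 140 x 130 x 60 mm tall, fixed. Origin: on the bench under its centre, on the axis of its upright steel shaft (z up). Shaft 15.2 mm in diameter, its end chamfered 1.5 mm and set anywhere from 128 to 156 mm above the origin (unknown, rigid; groove, collar and stop move with it). Clip groove 16 to 18 mm below the shaft's end. Orange collar: seat.
- seat (a joint): Orange collar on the shaft, 26 mm in diameter, 10 mm tall; grips by friction, stays where left, slides down under a 6 to 7 N push. Value (m): 0 = up, top face 40 mm below the shaft's end; 0.016 = home on a hard stop, top face 56 mm below the shaft's end and at least 12 mm above the unit's top. Starts at 0 to 0.005.
- bearing: Steel ball bearing with a black seal ring: outer diameter 40, bore 17, height 12 mm, about 65 g, lying flat on the bench. Origin: centre of its underside; z is its axis.
- spacer: Green plastic spacer sleeve: outer diameter 28, bore 17, height 18 mm, about 30 g, standing on end on the bench. Origin: centre of its underside; z is its axis.
- washer: Thick brass washer: outer diameter 34, bore 17, height 6 mm, about 40 g, lying flat on the bench. Origin: centre of its underside; z is its axis.
- rack: White test-tube rack with glass tubes, 90 x 206 mm, 144 mm tall over the tubes. Bystander. Origin: centre of its underside.
- bottle: Clear capped water bottle, 68 mm in diameter, 190 mm tall. Bystander. Origin: centre of its underside.
- dish: Small glass dish, 76 mm in diameter, 16 mm tall, holding the retaining clip for later. Bystander. Origin: centre of its underside.
- goggles: Green safety goggles, 55 x 150 mm, 45 mm tall. Bystander. Origin: centre of the underside.
There are look-alikes about, which are no part of the job. What is shaped like the washer but pink or turquoise is not meant. There is more than one size of the bearing; the job needs the larger.

How it is judged:
By the outcome, as a careful person would: the job done as asked, in the order asked, and still so for the second after the job is handed in, with the robot touching nothing.
It also fails if it takes over 72 s, if anything falls off the work surface, if the arm or the gripper's body presses on something with over 40 N, if the wrist force passes 120 N, or if a joint passes its speed limit or range.

## Robot

A 7-joint arm with a two-finger parallel gripper is mounted at the origin on the work surface. World frame = base frame: x ahead of the robot, y to its left, z up, the work surface at z = 0. Lengths are in m, angles in rad, forces in N, time in s.
With the tool pointing down it reaches from about 0.4 to 0.875 m from the base axis. Payload 19.3 kg.
Tool frame: the origin (TCP) lies between the finger pads; the fingertips stand 8 mm ahead of it and the grasp point (between the pads) lies 11 mm behind it; z points along the fingers, y is the direction in which the jaws open and shut (so a half turn about z gives the same grasp; the last joint's range is limited). The gripper opens to 85 mm and grips with 20 to 120 N. Pads are 22 mm wide; open, the fingers measure 114 mm over their backs; the gripper's body (76 mm by 85 mm) begins 54 mm behind the grasp point. The pads swing forward as they close: fully open they stand 13 mm farther back than shut.
Start: joints at [-1.238, 0.521, -0.036, 1.599, 0.021, 1.021, -0.113], TCP at [0.245, 0.575, 0.239] pointing down, gripper open.
Joint ranges: [-2.91, 2.91], [-0.3, 2.13], [-1.5, 1.42], [0.17, 2.43], [-1.26, 4.41], [0.16, 1.93], [-2.52, 2.52]. Speed limits (rad/s): [1.89, 1.89, 2.39, 2.39, 3.01, 3.01, 3.01].

## Interface

Orientations are given as a rotation vector (axis times angle).
In Python, from plant import * gives the robot as it stands. The module is installed in compiled form; this text tells all that it offers.
- The arm moves only by the tool step_arm, never from a script. Its argument "plan" is a list of rows, each a list of 3 entries, a list of its own where there are three numbers: the shift along the tool's x, y, z in mm, then the turn, a rotation vector about the tool's x, y, z in rad, then the gripper's target within -1 to 1 (shut at 1, half-way at 0, fully open at -1). In form: [[[tx, ty, tz], [wx, wy, wz], grip], ...]. A call has 1 to 5 rows; each row shifts and turns the commanded pose from where the row before left it, along the tool's axes as they then stand; what a row does not reach is not made up. A row lasts 1/12 s, in which the tool goes at most 41.7 mm and 7.16 degrees, less where a joint would pass 70% of its speed; a pose out of reach is approached as far as the arm can. A call is refused whole if a number of a shift passes 41.7 or a number of a turn 0.125, either way. A call with a gripper value outside its range is refused whole. The fingers move at their own pace and stop on an object; "grip_force" is the grip in N (left out, the last holds). Time passes only in rows, so rows that do not move let the fingers close. It gives the time, the measured TCP pose, the force and the opening at its end, in the units of the state.
- observe(): the state, without advancing time (a new reading comes with each control period).
- read_camera(name): name is "side" or "top"; returns (picture, depth): 420x560x3 uint8, blue, green, red; 420x560 float32, m along the optical axis (not along the pixel's ray), 0 where there is no reading.
- camera_params(name): a dict with "fx", "fy", "cx", "cy" (pixels), "dist" ([k1, k2, p1, p2, k3] as OpenCV has them; the pictures are not rectified), "eye" and "rotation" of the camera in the world. Camera axes: x right, y down, z forward; pixel columns grow to the right and rows downward; lengths in m; the calibration is good to about 2 mm. A picture is of the moment at which its call begins. camera_params takes no time and is no camera call.
- close_job(): hands the job in, once; it reports no verdict.
The state is a dict: "time": time; "joints": joint angles; "dq": joint speeds; "tau": joint torques, N m; "eef_pos": TCP position; "tcp_rot": TCP orientation; "ft_force": force on the tool from outside, world axes, zero at the start; "moment": the same for the moment, N m; "finger_gap": finger opening in m.
Only numpy, scipy, OpenCV 4.12 (cv2) and the standard library are available. Lean on these libraries where they do the work, as an engineer would, in place of code of your own. Each camera call takes 0.05 s, during which the arm holds its last target.

## Working session

There is one attempt and no reset: what is moved stays moved. The work goes in short steps, Python scripts to look and compute and a tool call to move; the robot and the scene stay as the last step left them, time stands still between calls to the robot, and variables do not carry over. Pictures are saved under pics/ and viewed, and the job is handed in when it is done.

Besides the shell and the picture viewer there is one more tool, called after "Call:" as name(argument=value, ...) on one line, values as JSON. step_arm: Moves the arm, as the interface text tells. Its arguments: {"type":"object","properties":{"plan":{"type":"array"},"grip_force":{"type":"number"}},"required":["plan"]}

```bash
mkdir -p pics
python3 - <<'E'
from plant import *
import cv2,numpy as np
s=observe()
print({k:np.round(v,4).tolist() for k,v in s.items()})
for n in ("side","top"):
    im,d=read_camera(n); cv2.imwrite(f"pics/{n}0.png",im); np.save(f"{n}0.npy",d)
    p=camera_params(n); print(n,{k:np.round(v,4).tolist() for k,v in p.items()})
E
```

```text
{'time': 0.0, 'joints': [-1.2382, 0.522, -0.0363, 1.6, 0.0212, 1.0211, -0.1128], 'dq': [0.001, 0.0002, -0.0005, -0.0007, -0.0011, -0.0004, -0.0003], 'tau': [-0.0012, -92.7098, 1.9786, -36.9934, 0.0177, 0.0079, -0.0001], 'eef_pos': [0.2449, 0.5747, 0.2387], 'tcp_rot': [-0.6283, -3.078, 0.0018], 'ft_force': [-0.1573, 0.1385, 1.0224], 'moment': [0.0211, 0.0142, 0.0219], 'finger_gap': 0.0852}
side {'fx': 483.1508, 'fy': 483.1508, 'cx': 279.488, 'cy': 198.9049, 'dist': [-0.0782, 0.0, 0.0, 0.0, 0.0], 'eye': [0.4815, -0.7193, 0.7881], 'rotation': [-2.3048, 0.1325, -0.0677]}
top {'fx': 475.7041, 'fy': 475.7041, 'cx': 277.571, 'cy': 211.4187, 'dist': [-0.1435, 0.0, 0.0, 0.0, 0.0], 'eye': [0.4862, 0.0726, 1.305], 'rotation': [-2.208, 2.1576, -0.0778]}
```

```bash
ls -la pics
```

```text
total 712
drwxr-xr-x 2 agent agent   4096 Dec  7 06:05 .
drwxr-xr-x 3 agent agent   4096 Dec  7 06:05 ..
-rw-r--r-- 1 agent agent 310247 Dec  7 06:05 side0.png
-rw-r--r-- 1 agent agent 408065 Dec  7 06:05 top0.png
```

View pics/side0.png

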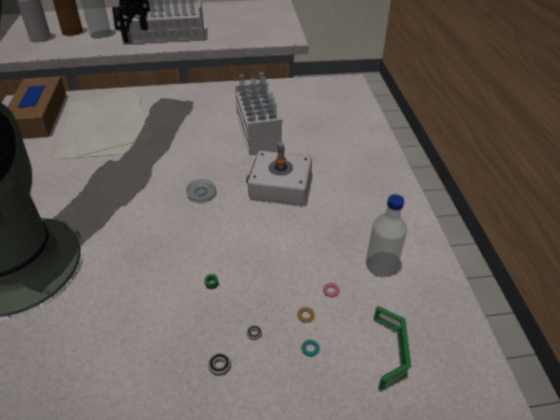

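View pics/top0.png

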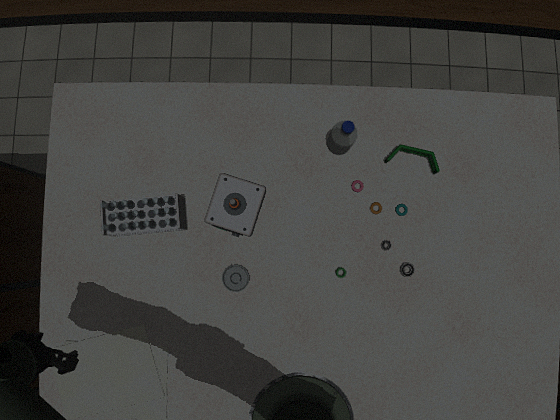

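The side view shows the big bearing at about (220,364), the small one at (255,332), the spacer at (211,281), the brass washer at (306,314), and the unit's shaft at (281,155). In the top view these are at (407,269), (386,245), (340,272), (376,208) and (235,203). Next I'll write the helpers and zoom in.

```bash
cat > h.py <<'E'
import cv2,numpy as np
from plant import *
from scipy.spatial.transform import Rotation as R
def cam(n):
    p=camera_params(n); K=np.array([[p["fx"],0,p["cx"]],[0,p["fy"],p["cy"]],[0,0,1]])
    return K,np.array(p["dist"]),np.array(p["eye"]),np.array(p["rotation"])
def rotm(n):
    r=cam(n)[3]; return r if r.shape==(3,3) else R.from_rotvec(r).as_matrix()
def ray(n,uv):
    K,D,e,_=cam(n); q=cv2.undistortPoints(np.array(uv,float).reshape(-1,1,2),K,D).reshape(-1,2)
    d=np.c_[q,np.ones(len(q))]@rotm(n).T
    return e,d
def plane(n,uv,z):
    e,d=ray(n,uv); return e+d*((z-e[2])/d[:,2])[:,None]
def proj(n,P):
    K,D,e,_=cam(n); Rm=rotm(n)
    return cv2.projectPoints(np.array(P,float).reshape(-1,1,3),cv2.Rodrigues(Rm.T)[0],-Rm.T@e,K,D)[0].reshape(-1,2)
def tri(uvs,uvt):
    A=np.zeros((3,3));b=np.zeros(3);L=[]
    for n,uv in(("side",uvs),("top",uvt)):
        e,d=ray(n,[uv]);d=d[0]/np.linalg.norm(d[0]);M=np.eye(3)-np.outer(d,d);A+=M;b+=M@e;L.append((M,e))
    P=np.linalg.solve(A,b); return P,[np.linalg.norm(M@(P-e)) for M,e in L]
def avg(n,k=4):
    return np.mean([read_camera(n)[0].astype(np.float32) for _ in range(k)],0)
def zoom(im,c,h,f,name,gain=1):
    x,y=c; c=im[max(0,y-h):y+h,max(0,x-h):x+h]; c=np.clip(c*gain,0,255).astype(np.uint8)
    cv2.imwrite(name,cv2.resize(c,None,fx=f,fy=f,interpolation=cv2.INTER_NEAREST))
E
python3 - <<'E'
from h import *
P=[]
S=avg("side",3);T=avg("top",3)
np.save("S.npy",S);np.save("T.npy",T)
a=[]
for im,cs,g in((S,[(220,364),(211,281),(306,314),(281,165)],1.3),(T,[(407,269),(340,272),(376,208),(235,203)],2.2)):
    row=[]
    for x,y in cs:
        c=np.clip(im[y-20:y+20,x-20:x+20]*g,0,255).astype(np.uint8); row.append(cv2.resize(c,(200,200),interpolation=cv2.INTER_NEAREST))
    a.append(np.hstack(row))
cv2.imwrite("pics/z0.png",np.vstack(a))
# depth at unit etc
for n,pts in(("side",[(281,145),(281,151),(281,156),(265,165)]),("top",[(235,201),(235,203),(220,190),(407,262),(300,300)])):
    d=np.load(n+"0.npy")
    for u,v in pts:
        e,r=ray(n,[(u,v)]); print(n,u,v,np.round(e+r[0]*d[v,u],3))
E
```

```text
side 281 145 [0.596 0.183 0.131]
side 281 151 [0.596 0.184 0.113]
side 281 156 [0.597 0.187 0.096]
side 265 165 [0.56  0.2   0.062]
top 235 201 [0.597 0.183 0.122]
top 235 203 [0.593 0.184 0.114]
top 220 190 [0.631 0.23  0.06 ]
top 407 262 [ 0.451 -0.282  0.009]
top 300 300 [0.342 0.01  0.001]
```

View pics/z0.png

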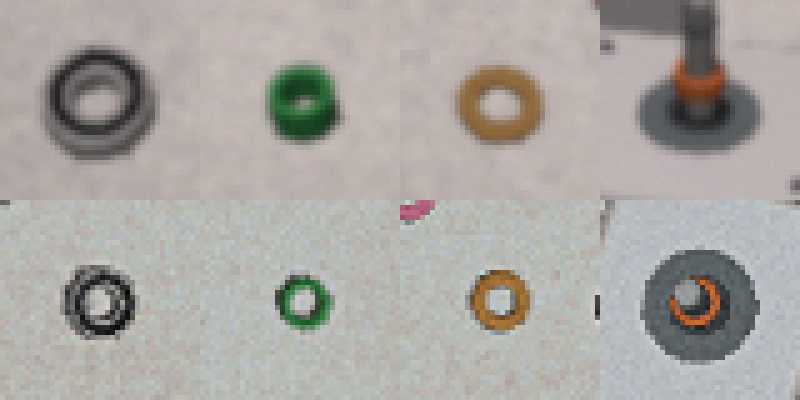

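```bash
cat > det.py <<'E'
from h import *
def hullc(mask,c,h=14,up=8):
    x,y=c; m=mask[y-h:y+h,x-h:x+h].astype(np.float32)
    M=cv2.resize(m,None,fx=up,fy=up,interpolation=cv2.INTER_CUBIC)
    b=(M>0.5).astype(np.uint8)
    cs,_=cv2.findContours(b,cv2.RETR_EXTERNAL,cv2.CHAIN_APPROX_NONE)
    k=max(cs,key=cv2.contourArea); H=cv2.convexHull(k); mo=cv2.moments(H); 
    e=cv2.fitEllipse(k)
    cx,cy=mo["m10"]/mo["m00"],mo["m01"]/mo["m00"]
    f=lambda a,o:(a+.5)/up-.5+o-h
    return np.array([f(cx,x),f(cy,y)]),np.round(np.array(e[1])/up,1)
def soft(im,kind,c,h=14):
    x,y=c; r=im[y-h:y+h,x-h:x+h].astype(np.float32)
    b,g,rr=r[...,0],r[...,1],r[...,2]
    if kind=="green": v=g-np.maximum(b,rr)
    if kind=="brass": v=rr-b
    if kind=="dark": v=-r.mean(-1)
    if kind=="orange": v=rr-b
    bg=np.median(np.r_[v[0],v[-1],v[:,0],v[:,-1]]); v=v-bg
    out=np.zeros(im.shape[:2],np.float32); out[y-h:y+h,x-h:x+h]=v/np.percentile(v,98)
    return out
E
python3 - <<'E'
from det import *
S=np.load("S.npy");T=np.load("T.npy")
for nm,k,cs,ct in(("bearing","dark",(219,362),(408,270)),("spacer","green",(211,282),(340,272)),("washer","brass",(306,314),(376,208))):
    a,ea=hullc(soft(S,k,cs),cs);b,eb=hullc(soft(T,k,ct),ct)
    P,r=tri(a,b); print(nm,a.round(2),ea,b.round(2),eb,P.round(4),np.round(r,4))
    z={"bearing":.012,"spacer":.009,"washer":.003}[nm]
    print(plane("side",[a],z).round(4),plane("top",[b],z).round(4))
def z4(im,c,h,g):
    x,y=c;return cv2.resize(np.clip(im[y-h:y+h,x-h:x+h]*g,0,255).astype(np.uint8),(400,400),interpolation=cv2.INTER_NEAREST)
cv2.imwrite("pics/sh.png",np.hstack([z4(S,(281,155),16,1.3),z4(T,(235,203),16,2.2)]))
g=T.mean(-1);print(g[194:212,226:244].round().astype(int))
g=S.mean(-1);print(g[140:172,270:292].round().astype(int))
E
```

```text
bearing [219.38 364.51] [20.6 20.9] [406.27 269.02] [13.2 14.2] [ 0.4313 -0.2815  0.0031] [0.0002 0.0002]
[[ 0.432  -0.2865  0.012 ]] [[ 0.4315 -0.2791  0.012 ]]
spacer [210.89 280.75] [13.3 15. ] [340.64 272.34] [ 9.9 10.1] [ 0.42   -0.0985  0.0109] [0.0004 0.0004]
[[ 0.4202 -0.097   0.009 ]] [[ 0.4194 -0.0988  0.009 ]]
washer [305.54 314.23] [14.4 16.5] [375.74 207.65] [11.3 11.6] [ 0.5989 -0.1942  0.0036] [0.0003 0.0003]
[[ 0.5992 -0.1938  0.003 ]] [[ 0.5986 -0.1944  0.003 ]]
[[84 87 81 43 38 41 41 45 43 45 43 44 41 39 48 76 89 89]
 [91 66 45 40 43 48 44 45 44 43 43 43 44 44 39 34 74 86]
 [67 43 43 42 44 46 46 42 42 44 46 44 45 47 43 39 41 60]
 [43 41 42 43 47 39 46 45 44 48 42 46 44 45 41 46 42 39]
 [41 44 46 44 41 43 46 32 35 31 28 36 42 49 43 45 45 41]
 [39 43 42 41 41 56 65 63 36 53 42 36 28 44 46 41 46 42]
 [46 45 44 43 64 67 71 68 63 23 51 52 32 26 47 45 47 42]
 [43 42 46 46 72 68 71 71 67 33 31 54 34 28 28 45 47 47]
 [45 46 47 32 66 72 69 71 56 28 20 52 47 28 25 44 44 48]
 [40 49 38 47 50 69 71 65 46 26 24 40 53 20 28 45 47 47]
 [40 45 39 41 47 37 41 32 24 25 15 53 51 22 21
[... 2687 characters left out ...]
1  52  48  46  40  46  60  68
   72  74  78  91]
 [ 75  73  72  69  59  49  39  37  45  53  57  56  51  44  32  33  46  62
   70  73  72  80]
 [ 73  73  73  68  54  42  34  31  45  55  59  57  53  44  30  25  36  57
   70  74  73  75]
 [ 73  71  71  67  54  42  30  29  40  51  56  55  51  39  25  26  37  56
   70  73  73  75]
 [ 72  72  71  69  60  44  34  29  35  43  47  45  42  35  26  30  44  61
   71  73  72  74]
 [ 72  73  71  71  65  53  42  38  35  35  37  34  34  34  35  39  54  66
   70  72  72  75]
 [ 74  72  72  71  69  64  57  52  44  43  40  39  41  42  46  56  65  70
   71  72  71  81]
 [ 89  74  73  72  71  70  67  64  59  57  58  57  58  58  61  68  70  71
   71  72  76  94]]
```

View pics/sh.png

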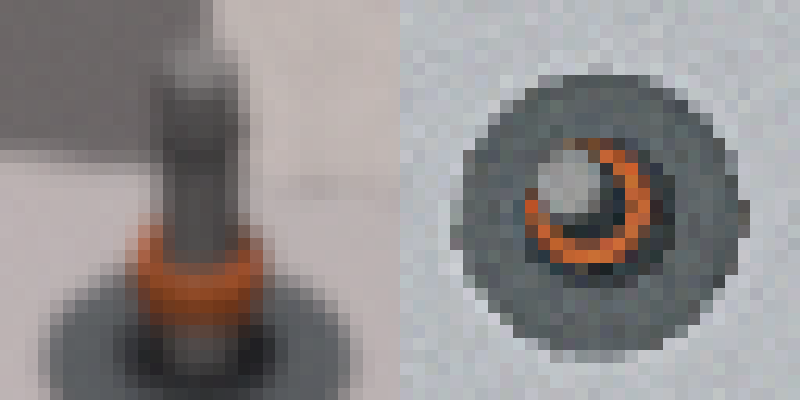

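The shaft end face is at about (231.9,201.1) in the top view and (280.5,143.7) in the side view. The orange collar and grey flange lie below it. Next is the shaft axis and height, and a better bearing position.

Run:
```python
from det import *
S=np.load("S.npy");T=np.load("T.npy")
# shaft end face top view
g=T.mean(-1)[194:212,226:244]; m=np.clip((g-46)/(70-46),0,1); m[:,9:]=0; m[:4]=0; m[10:]=0;m[:,:3]=0
ys,xs=np.mgrid[194:212,226:244]; ct=np.array([(m*xs).sum(),(m*ys).sum()])/m.sum(); print("top end",ct,"area",m.sum())
cs=np.array([280.5,143.7])
P,r=tri(cs,ct);print("end",P.round(4),np.round(r,4))
for z in(.13,.135,.14,.145):print(z,plane("side",[cs],z).round(4),plane("top",[ct],z).round(4))
# collar
for im,c,n in((S,(281,160),"side"),(T,(235,203),"top")):
    v=im[...,2]-im[...,0]; v=v-np.median(v[c[1]-14:c[1]+14,c[0]-14:c[0]+14]); v=v/np.percentile(v[c[1]-8:c[1]+8,c[0]-8:c[0]+8],95)
    print(n,"collar",*hullc(v,c,14))
# flange: dark vs unit white
for im,c,n in((S,(281,168),"side"),(T,(235,203),"top")):
    v=-im.mean(-1); h=20; w=v[c[1]-h:c[1]+h,c[0]-h:c[0]+h]
    hi=-73 if n=="side" else -44; lo=-139 if n=="side" else -88
    v=(v-lo)/(hi-lo)
    if n=="side": v[:158]=0
    a=hullc(v,c,h); print(n,"flange",*a,plane(n,[a[0]],.060).round(4),plane(n,[a[0]],.062).round(4))
for nm,k,cs,ct,z in(("bearing","dark",(219,362),(408,270),.012),):
  for n,im,c in(("side",S,cs),("top",T,ct)):
    g=im.mean(-1); mn=np.percentile(g[c[1]-12:c[1]+12,c[0]-12:c[0]+12],3); v=np.clip((90 if n=="side" else 55)-g,0,None)
    v=v/np.percentile(v[c[1]-12:c[1]+12,c[0]-12:c[0]+12],90)
    a=hullc(v,c);print(n,a,plane(n,[a[0]],z).round(4))
```

```text
top end [231.92621946 201.10637981] area 18.064812
end [0.5957 0.1901 0.1296] [0. 0.]
0.13 [[0.5957 0.1896 0.13  ]] [[0.5957 0.1901 0.13  ]]
0.135 [[0.5948 0.1827 0.135 ]] [[0.5952 0.1896 0.135 ]]
0.14 [[0.594  0.1758 0.14  ]] [[0.5947 0.1891 0.14  ]]
0.145 [[0.5931 0.1689 0.145 ]] [[0.5943 0.1886 0.145 ]]
side collar [280.16401327 160.52346082] [ 7.7 10.4]
top collar [233.83866345 203.13542498] [9.  9.2]
side flange [280.39508713 166.59909989] [17.7 23.9] [[0.5963 0.1924 0.06  ]] [[0.596  0.1899 0.062 ]]
top flange [234.50978968 203.70677998] [22.7 23.1] [[0.5955 0.1901 0.06  ]] [[0.5953 0.1899 0.062 ]]
side (array([218.86473012, 362.331661  ]), array([16.6, 18.8])) [[ 0.4313 -0.2822  0.012 ]]
top (array([406.32696408, 269.12828632]), array([12.8, 13.6])) [[ 0.4312 -0.2793  0.012 ]]
```

```bash
cat > go.py <<'E'
from h import *
import sys
# usage: go.py x y z az  -> tool-frame shift (mm) at CURRENT yaw, and turn needed (tool rotvec)
s=observe(); p=np.array(s["eef_pos"]); Rm=R.from_rotvec(s["tcp_rot"]).as_matrix()
a=[float(v) for v in sys.argv[1:]]
az=np.degrees(np.arctan2(Rm[1,1],Rm[0,1]))
print("t",round(s["time"],2),"pos",p.round(4),"jaw az",az.round(2),"tilt z",Rm[:,2].round(4),"gap",round(s["finger_gap"],4),"F",np.round(s["ft_force"],1),"q7",round(s["joints"][6],2))
if len(a)>=3: print("shift mm (cur tool)",(Rm.T@(np.array(a[:3])-p)*1000).round(1))
if len(a)>3:
    t=np.radians(a[3]); y=np.array([np.cos(t),np.sin(t),0]); z=np.array([0,0,-1.]); Rt=np.c_[np.cross(y,z),y,z]
    print("turn",R.from_matrix(Rm.T@Rt).as_rotvec().round(4),"shift in target frame",(Rt.T@(np.array(a[:3])-p)*1000).round(1))
E
python3 go.py 0.40 0.30 0.239 90
```

```text
t 0.4 pos [0.245  0.5749 0.2392] jaw az 66.92 tilt z [-0.e+00 -1.e-04 -1.e+00] gap 0.0857 F [0.2 0.7 0.1] q7 -0.11
shift mm (cur tool) [-2.504e+02 -1.922e+02  2.000e-01]
turn [-1.000e-04 -0.000e+00 -4.029e-01] shift in target frame [-1.550e+02 -2.749e+02  2.000e-01]
```

Call:
step_arm(plan=[[[-25,-20,0],[0,0,-0.1007],-1],[[-25,-25,0],[0,0,-0.1007],-1],[[-25,-30,0],[0,0,-0.1007],-1],[[-25,-30,0],[0,0,-0.1008],-1],[[-20,-35,0],[0,0,0],-1]], grip_force=20)

```text
time: 0.82
eef_pos: [0.3376, 0.4123, 0.2394]
tcp_rot: [-0.012, 3.141, 0.001]
ft_force: [0.9, 0.3, 0.0]
finger_gap: 0.0857
```

```bash
python3 go.py 0.4313 -0.281 0.239 90
```

```text
t 0.82 pos [0.3376 0.4123 0.2394] jaw az 90.44 tilt z [ 3.e-04  3.e-04 -1.e+00] gap 0.0857 F [0.9 0.3 0. ] q7 0.53
shift mm (cur tool) [-8.84e+01 -6.94e+02  2.00e-01]
turn [0.0003 0.0003 0.0076] shift in target frame [-9.370e+01 -6.933e+02  4.000e-01]
```

Call:
step_arm(plan=[[[-15,-35,0],[0,0,0.0076],-1],[[-15,-35,0],[0,0,0],-1],[[-14,-35,0],[0,0,0],-1],[[-10,-38,0],[0,0,0],-1],[[-10,-38,0],[0,0,0],-1]])

```text
time: 1.23
eef_pos: [0.4002, 0.2305, 0.2394]
tcp_rot: [0.012, 3.141, 0.0]
ft_force: [2.5, -1.1, 0.0]
finger_gap: 0.0855
```

Call:
step_arm(plan=[[[-10,-38,0],[0,0,0],-1],[[-10,-38,0],[0,0,0],-1],[[-10,-38,0],[0,0,0],-1],[[0,-40,0],[0,0,0],-1],[[0,-40,0],[0,0,0],-1]])

```text
time: 1.65
eef_pos: [0.4284, 0.0363, 0.2394]
tcp_rot: [0.012, 3.141, 0.0]
ft_force: [1.2, 0.4, 0.4]
finger_gap: 0.0852
```

Call:
step_arm(plan=[[[0,-40,10],[0,0,0],-1],[[0,-40,20],[0,0,0],-1],[[0,-40,20],[0,0,0],-1],[[0,-40,20],[0,0,0],-1],[[0,-40,20],[0,0,0],-1]])

```text
time: 2.07
eef_pos: [0.4267, -0.1527, 0.1542]
tcp_rot: [0.011, 3.141, -0.0]
ft_force: [1.4, 0.2, -0.0]
finger_gap: 0.0855
```

```bash
python3 go.py 0.4313 -0.281 0.06 90
```

```text
t 2.07 pos [ 0.4267 -0.1527  0.1542] jaw az 89.59 tilt z [ 9.e-04 -3.e-04 -1.e+00] gap 0.0855 F [ 1.4  0.2 -0. ] q7 1.86
shift mm (cur tool) [  -5.4 -128.2   94.2]
turn [-0.0003  0.0009 -0.0071] shift in target frame [  -4.6 -128.3   94.2]
```

Call:
step_arm(plan=[[[0,-40,10],[0,0,-0.0072],-1],[[-2,-40,20],[0,0,0],-1],[[-2,-35,30],[0,0,0],-1],[[0,-8,30],[0,0,0],-1],[[0,0,0],[0,0,0],-1]])

```text
time: 2.48
eef_pos: [0.4278, -0.2694, 0.0648]
tcp_rot: [-0.006, -3.136, -0.003]
ft_force: [-1.8, 1.1, -1.6]
finger_gap: 0.0853
```

```bash
python3 go.py 0.4313 -0.281 0.012 90
```

```text
t 2.48 pos [ 0.4278 -0.2694  0.0648] jaw az 89.78 tilt z [-0.0052  0.0016 -1.    ] gap 0.0853 F [-1.8  1.1 -1.6] q7 2.13
shift mm (cur tool) [ -3.8 -11.7  52.7]
turn [ 0.0016 -0.0052 -0.0038] shift in target frame [ -3.5 -11.6  52.8]
```

Call:
step_arm(plan=[[[-3.5,-11.6,0],[0.0016,-0.0052,-0.0038],-1],[[0,0,15],[0,0,0],-1],[[0,0,15],[0,0,0],-1],[[0,0,0],[0,0,0],-1],[[0,0,0],[0,0,0],-1]])

```text
time: 2.9
eef_pos: [0.4345, -0.279, 0.0402]
tcp_rot: [-0.007, 3.136, -0.002]
ft_force: [-0.6, -0.5, 0.6]
finger_gap: 0.0854
```

```bash
python3 go.py 0.4313 -0.281 0.011 90
```

```text
t 2.9 pos [ 0.4345 -0.279   0.0402] jaw az 90.26 tilt z [ 0.0056 -0.0015 -1.    ] gap 0.0854 F [-0.6 -0.5  0.6] q7 2.15
shift mm (cur tool) [ 3.4 -1.9 29.2]
turn [-0.0016  0.0056  0.0045] shift in target frame [ 3.2 -2.  29.2]
```

Call:
step_arm(plan=[[[3.2,-2,0],[-0.0016,0.0056,0.0045],-1],[[0,0,15],[0,0,0],-1],[[0,0,10],[0,0,0],-1],[[0,0,4],[0,0,0],-0.1],[[0,0,0],[0,0,0],0]])

```text
time: 3.32
eef_pos: [0.4304, -0.2812, 0.0097]
tcp_rot: [-0.001, -3.14, -0.001]
ft_force: [-0.3, 0.4, -0.6]
finger_gap: 0.064
```

Call:
step_arm(plan=[[[0,0,0],[0,0,0],0.3],[[0,0,0],[0,0,0],0.3],[[0,0,0],[0,0,0],0.3],[[0,0,0],[0,0,0],0.3],[[0,0,0],[0,0,0],0.3]])

```text
time: 3.73
eef_pos: [0.4309, -0.2815, 0.0108]
tcp_rot: [0.002, 3.142, -0.0]
ft_force: [-2.6, 1.4, 5.6]
finger_gap: 0.0391
```

```bash
python3 go.py 0.4313 -0.281 0.011 90
```

```text
t 3.73 pos [ 0.4309 -0.2815  0.0108] jaw az 89.94 tilt z [ 1.e-04 -2.e-04 -1.e+00] gap 0.0391 F [-2.6  1.4  5.6] q7 2.16
shift mm (cur tool) [-0.4  0.5 -0.2]
turn [-0.0002  0.0001 -0.0011] shift in target frame [-0.4  0.5 -0.2]
```

Call:
step_arm(plan=[[[0,0,0],[0,0,0],-0.4],[[0,0,0],[0,0,0],-0.4],[[0,0,0],[0,0,0],-0.4],[[0,0,0],[0,0,0.1208],-0.4],[[0,0,0],[0,0,0.1208],-0.4]])

```text
time: 4.15
eef_pos: [0.4308, -0.2816, 0.0102]
tcp_rot: [-0.389, -3.117, -0.0]
ft_force: [-0.2, -0.3, -1.0]
finger_gap: 0.0596
```

Call:
step_arm(plan=[[[0,0,0],[0,0,0.1208],-0.4],[[0,0,0],[0,0,0.1208],-0.4],[[0,0,0],[0,0,0.1208],-0.4],[[0,0,0],[0,0,0.1208],-0.4],[[0,0,0],[0,0,0.1208],-0.4]])

```text
time: 4.57
eef_pos: [0.4309, -0.2814, 0.0102]
tcp_rot: [-1.299, -2.86, 0.0]
ft_force: [1.3, -0.3, -0.2]
finger_gap: 0.0599
```

Call:
step_arm(plan=[[[0,0,0],[0,0,0.1208],-0.4],[[0,0,0],[0,0,0.1208],-0.4],[[0,0,0],[0,0,0.1208],-0.4],[[0,0,0],[0,0,0.1208],-0.4],[[0,0,0],[0,0,0.1208],-0.4]])

```text
time: 4.98
eef_pos: [0.4309, -0.2814, 0.0102]
tcp_rot: [-2.091, -2.345, 0.0]
ft_force: [-0.8, -0.6, 0.4]
finger_gap: 0.0599
```

Call:
step_arm(plan=[[[0,0,0],[0,0,0.1208],-0.4],[[0,0,0],[0,0,0],-0.4],[[0,0,0],[0,0,0],-0.4]])

```text
time: 5.23
eef_pos: [0.4308, -0.2813, 0.01]
tcp_rot: [-2.217, -2.225, 0.001]
ft_force: [0.2, 0.5, -0.1]
finger_gap: 0.0596
```

```bash
python3 go.py 0.4309 -0.2815 0.011 0
```

```text
t 5.23 pos [ 0.4308 -0.2813  0.01  ] jaw az 0.2 tilt z [-7.e-04 -3.e-04 -1.e+00] gap 0.0596 F [ 0.2  0.5 -0.1] q7 1.14
shift mm (cur tool) [-0.2  0.1 -1. ]
turn [-0.0007  0.0003  0.0035] shift in target frame [-0.2  0.1 -1. ]
```

Call:
step_arm(plan=[[[0,0,-0.5],[0,0,0.0035],0.5],[[0,0,0],[0,0,0],0.5],[[0,0,0],[0,0,0],0.5],[[0,0,0],[0,0,0],0.5],[[0,0,0],[0,0,0],0.5]], grip_force=40)

```text
time: 5.65
eef_pos: [0.4308, -0.2815, 0.0109]
tcp_rot: [-2.224, -2.219, -0.0]
ft_force: [-2.2, 2.1, 8.3]
finger_gap: 0.0376
```

Call:
step_arm(plan=[[[0,0,-20],[0,0,0],0.5],[[0,0,-35],[0,0,0],0.5],[[0,0,-35],[0,0,0],0.5],[[20,10,-35],[0,0,0],0.5],[[35,15,-20],[0,0,0],0.5]])

```text
time: 6.07
eef_pos: [0.455, -0.2307, 0.1584]
tcp_rot: [2.228, 2.21, -0.0]
ft_force: [0.9, -0.9, -0.2]
finger_gap: 0.0373
```

```bash
python3 go.py 0.5956 0.190 0.17 0
```

```text
t 6.07 pos [ 0.455  -0.2307  0.1584] jaw az -0.46 tilt z [ 0.0023 -0.0024 -1.    ] gap 0.0373 F [ 0.9 -0.9 -0.2] q7 0.86
shift mm (cur tool) [421.8 137.3 -12.3]
turn [ 0.0023  0.0024 -0.0081] shift in target frame [420.7 140.6 -11.6]
```

Call:
step_arm(plan=[[[38,13,-5],[0,0,0],0.5],[[38,13,-5],[0,0,0],0.5],[[38,13,0],[0,0,0],0.5],[[38,13,0],[0,0,0],0.5],[[38,13,0],[0,0,0],0.5]])

```text
time: 6.48
eef_pos: [0.5216, -0.036, 0.1652]
tcp_rot: [-2.224, -2.219, -0.0]
ft_force: [1.0, -1.5, 0.3]
finger_gap: 0.0371
```

Call:
step_arm(plan=[[[38,13,0],[0,0,0],0.5],[[38,13,0],[0,0,0],0.5],[[38,13,0],[0,0,0],0.5],[[38,13,0],[0,0,0],0.5],[[30,10,0],[0,0,0],0.5]])

```text
time: 6.9
eef_pos: [0.5844, 0.1472, 0.1647]
tcp_rot: [-2.221, -2.221, 0.0]
ft_force: [0.9, -0.1, -0.7]
finger_gap: 0.0373
```

Call:
step_arm(plan=[[[20,0,0],[0,0,0],0.5],[[10,0,0],[0,0,0],0.5],[[0,0,0],[0,0,0],0.5],[[0,0,0],[0,0,0],0.5],[[0,0,0],[0,0,0],0.5]])

```text
time: 7.32
eef_pos: [0.5842, 0.1719, 0.1651]
tcp_rot: [2.228, 2.215, -0.001]
ft_force: [0.6, 0.1, -0.3]
finger_gap: 0.0374
```

```bash
python3 go.py 0.5956 0.190 0.165 0
```

```text
t 7.32 pos [0.5842 0.1719 0.1651] jaw az -0.32 tilt z [-4.e-04 -5.e-04 -1.e+00] gap 0.0374 F [ 0.6  0.1 -0.3] q7 0.12
shift mm (cur tool) [18.1 11.3  0.1]
turn [-0.0004  0.0005 -0.0056] shift in target frame [18.1 11.4  0.1]
```

Call:
step_arm(plan=[[[18.1,11.4,0],[0,0,-0.0056],0.5],[[0,0,0],[0,0,0],0.5],[[0,0,0],[0,0,0],0.5],[[0,0,0],[0,0,0],0.5]])

```text
time: 7.65
eef_pos: [0.5957, 0.1903, 0.1649]
tcp_rot: [-2.221, -2.221, 0.001]
ft_force: [-0.7, 0.2, -0.3]
finger_gap: 0.0374
```

```bash
python3 - <<'E'
from det import *
S=avg("side",4);np.save("S1.npy",S)
T=avg("top",2);np.save("T1.npy",T)
def z4(im,c,h,g):
    x,y=c;return cv2.resize(np.clip(im[y-h:y+h,x-h:x+h]*g,0,255).astype(np.uint8),(400,400),interpolation=cv2.INTER_NEAREST)
cv2.imwrite("pics/s1.png",np.hstack([z4(S,(281,135),32,1.5),z4(T,(235,203),40,2.5)]))
E
python3 go.py 0.5956 0.190 0.165 0
```

```text
t 7.95 pos [0.5957 0.1915 0.165 ] jaw az 0.06 tilt z [-4.e-04  0.e+00 -1.e+00] gap 0.0374 F [ 0.6  0.6 -1.7] q7 0.1
shift mm (cur tool) [-1.5 -0.1 -0. ]
turn [-0.0004 -0.      0.0011] shift in target frame [-1.5 -0.1 -0. ]
```

View pics/s1.png

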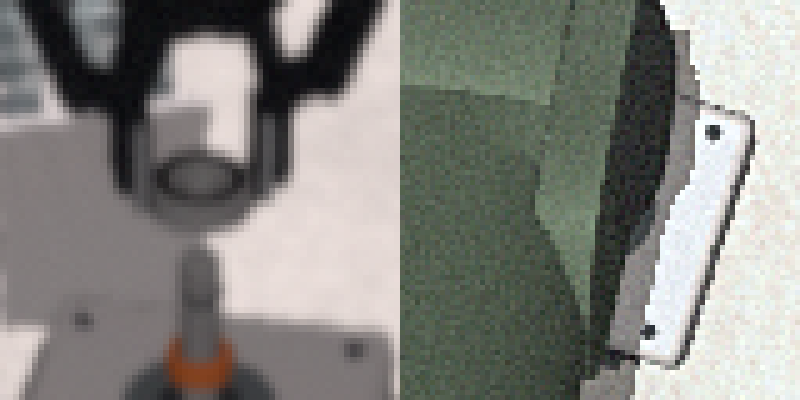

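Run:
```python
from det import *
S=np.load("S1.npy")
print(S.mean(-1)[124:142,266:296].round().astype(int))
P=np.array([.5957,.1909,.1661])
print("seal top centre pred",proj("side",[P])," shaft end pred",proj("side",[[.5956,.19,.1296]]))
t=np.linspace(0,2*np.pi,8,endpoint=False)
print(proj("side",[P+.02*np.array([np.cos(a),np.sin(a),0]) for a in t]).round(1))
print(proj("side",[P-[0,0,.012]+.02*np.array([np.cos(a),np.sin(a),0]) for a in t]).round(1))
print("2mm y ->",proj("side",[P+[0,.002,0]])-proj("side",[P]))
```

```text
[[ 54  24  15  22  42  51  49  65  80  83  82  84  83  84  86 102 135 147
  149 148 147 139 108  55  34  53  53  31  31  81]
 [ 54  25  14  24  43  54  52  64  79  83  83  82  84  82  83 100 134 146
  147 148 147 137 105  52  35  53  52  29  32  81]
 [ 53  25  11  24  44  53  50  64  80  81  80  76  75  73  72  85 116 130
  135 141 144 137 102  49  35  54  53  31  33  81]
 [ 53  25  12  23  44  53  50  63  76  74  65  59  55  52  51  57  79  93
  100 116 128 129  95  45  34  54  52  29  33  81]
 [ 54  24  15  19  42  54  52  57  63  56  41  38  40  44  46  48  50  54
   58  72  93 102  78  39  34  53  51  30  31  81]
 [ 61  30  14  22  43  55  50  48  45  33  33  42  49  53  58  58  55  52
   44  41  50  61  54  30  33  53  48  27  35  84]
 [ 68  37  15  21  43  54  49  38  25  26  42  52  56  58  60  62  60  59
   55  44  27  31  39  29  36  53  47  27  43  94]
 [ 74  43  17  21  42  54  48  36  23  26  46  51  55  59  60  62  61  56
   54  47  27  24  38  32  38  53  51  42  64 110]
 [ 78  51  24  24  43  54  48  40  26  24  41  48  52  57  62  62  58  54
   49  43  27  30  44  35 
[... 826 characters left out ...]
66  65  64  70  77  81
   90 101 114 126 140 146 148 148 148 147 147 146]
 [ 85  84  84  84  84  84  84  83  83  82  78  76  76  75  76  88 109 118
  124 130 138 144 147 147 147 147 148 148 148 148]
 [ 85  84  85  85  84  85  84  86  85  84  84  83  81  80  82  96 126 138
  142 144 146 147 147 147 147 146 147 147 150 150]]
seal top centre pred [[280.56168162 130.43075543]]  shaft end pred [[280.43995939 143.748839  ]]
[[289.3 129.9]
 [285.9 126.6]
 [279.5 125.6]
 [273.7 127.3]
 [271.8 131. ]
 [275.1 134.3]
 [281.6 135.4]
 [287.5 133.6]]
[[289.2 134.3]
 [285.9 130.9]
 [279.5 129.9]
 [273.7 131.7]
 [271.8 135.3]
 [275.1 138.7]
 [281.6 139.8]
 [287.4 138. ]]
2mm y -> [[-0.10461131 -0.49325363]]
```

The bearing hangs between the fingers just above the shaft. Its seal centre is at about (280.5,131) against (280.6,130.4) predicted, so x agrees and y agrees to within about 1 to 2 mm. I'll lower it gently and watch the force.

Call:
step_arm(plan=[[[-0.3,0,8],[0,0,0],0.5],[[0,0,8],[0,0,0],0.5],[[0,0,2],[0,0,0],0.5],[[0,0,0],[0,0,0],0.5],[[0,0,0],[0,0,0],0.5]])

```text
time: 8.37
eef_pos: [0.5957, 0.1914, 0.1466]
tcp_rot: [-2.22, -2.223, 0.001]
ft_force: [0.2, 0.5, -0.5]
finger_gap: 0.0374
```

Call:
step_arm(plan=[[[0,0,1],[0,0,0],0.5],[[0,0,1],[0,0,0],0.5],[[0,0,1],[0,0,0],0.5]])

```text
time: 8.62
eef_pos: [0.5958, 0.1916, 0.1439]
tcp_rot: [-2.22, -2.223, 0.0]
ft_force: [-0.4, 0.3, -0.6]
finger_gap: 0.0372
```

Call:
step_arm(plan=[[[0,0,1],[0,0,0],0.5],[[0,0,1],[0,0,0],0.5]])

```text
time: 8.78
eef_pos: [0.5957, 0.1916, 0.1418]
tcp_rot: [-2.22, -2.223, 0.0]
ft_force: [0.2, -0.2, 0.5]
finger_gap: 0.0375
```

Call:
step_arm(plan=[[[0,0,1],[0,0,0],0.5],[[0,0,1],[0,0,0],0.5]])

```text
time: 8.95
eef_pos: [0.5957, 0.1916, 0.1398]
tcp_rot: [-2.22, -2.223, 0.0]
ft_force: [0.7, 0.8, -0.8]
finger_gap: 0.0377
```

Call:
step_arm(plan=[[[0,0,1],[0,0,0],0.5],[[0,0,1],[0,0,0],0.5]])

```text
time: 9.12
eef_pos: [0.5957, 0.1916, 0.1378]
tcp_rot: [-2.22, -2.223, 0.0]
ft_force: [-0.0, -0.1, -0.6]
finger_gap: 0.0376
```

Call:
step_arm(plan=[[[0,0,1],[0,0,0],0.5],[[0,0,0],[0,0,0],0.5]])

```text
time: 9.28
eef_pos: [0.5956, 0.1916, 0.1366]
tcp_rot: [-2.22, -2.223, 0.001]
ft_force: [-0.6, -0.3, 0.4]
finger_gap: 0.0375
```

```bash
python3 go.py 0.5956 0.190 0.138 0
```

```text
t 9.28 pos [0.5956 0.1916 0.1366] jaw az 0.09 tilt z [-7.e-04 -1.e-04 -1.e+00] gap 0.0375 F [-0.6 -0.3  0.4] q7 0.12
shift mm (cur tool) [-1.6  0.  -1.4]
turn [-0.0007  0.0001  0.0015] shift in target frame [-1.6  0.  -1.4]
```

Call:
step_arm(plan=[[[0,0,2],[0,0,0],0.5],[[0,0,2],[0,0,0],0.5],[[0,0,2],[0,0,0],0.5],[[0,0,2],[0,0,0],0.5],[[0,0,0],[0,0,0],0.5]])

```text
time: 9.7
eef_pos: [0.5955, 0.1916, 0.1284]
tcp_rot: [-2.219, -2.223, 0.001]
ft_force: [-0.1, -0.3, -0.2]
finger_gap: 0.0371
```

```bash
python3 - <<'E'
from det import *
S=avg("side",2)
def z4(im,c,h,g):
    x,y=c;return cv2.resize(np.clip(im[y-h:y+h,x-h:x+h]*g,0,255).astype(np.uint8),(500,500),interpolation=cv2.INTER_NEAREST)
cv2.imwrite("pics/s2.png",z4(S,(281,145),25,1.5))
E
python3 go.py
```

```text
t 9.8 pos [0.5957 0.1915 0.1288] jaw az 0.08 tilt z [-5.e-04 -1.e-04 -1.e+00] gap 0.0372 F [-0.4  0.4 -1.4] q7 0.12
```

View pics/s2.png

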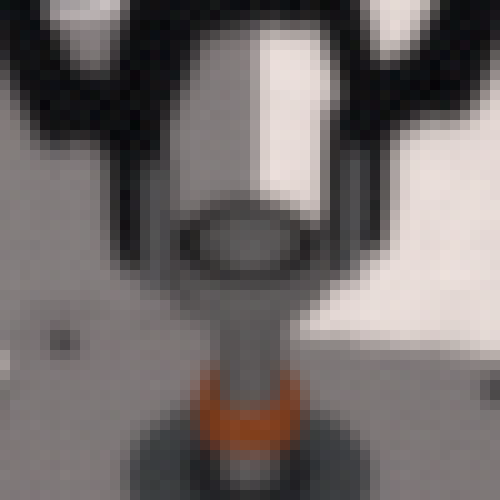

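Call:
step_arm(plan=[[[0,0,5],[0,0,0],0.5],[[0,0,5],[0,0,0],0.5],[[0,0,5],[0,0,0],0.5],[[0,0,5],[0,0,0],0.5],[[0,0,4],[0,0,0],0.5]])

```text
time: 10.22
eef_pos: [0.5955, 0.1916, 0.104]
tcp_rot: [-2.219, -2.223, 0.001]
ft_force: [1.0, 0.3, -0.7]
finger_gap: 0.0374
```

Call:
step_arm(plan=[[[0,0,1],[0,0,0],0.5],[[0,0,0],[0,0,0],0.5]])

```text
time: 10.38
eef_pos: [0.5956, 0.1914, 0.1035]
tcp_rot: [-2.22, -2.223, 0.001]
ft_force: [-0.4, 0.4, -0.5]
finger_gap: 0.0373
```

Call:
step_arm(plan=[[[0,0,1],[0,0,0],0.5],[[0,0,1],[0,0,0],0.5]])

```text
time: 10.55
eef_pos: [0.5958, 0.1916, 0.102]
tcp_rot: [-2.22, -2.223, -0.0]
ft_force: [-0.1, 0.4, -0.7]
finger_gap: 0.0375
```

Call:
step_arm(plan=[[[0,0,1],[0,0,0],0.5],[[0,0,0],[0,0,0],0.5]])

```text
time: 10.72
eef_pos: [0.5956, 0.1916, 0.1008]
tcp_rot: [-2.219, -2.223, 0.001]
ft_force: [-0.0, 0.1, -0.6]
finger_gap: 0.0373
```

Call:
step_arm(plan=[[[-0.5,0,0],[0,0,0],0.5],[[-0.5,0,0],[0,0,0],0.5],[[0,0,0],[0,0,0],0.5]])

```text
time: 10.97
eef_pos: [0.5957, 0.1904, 0.1009]
tcp_rot: [-2.22, -2.223, 0.0]
ft_force: [-0.7, -0.1, -1.5]
finger_gap: 0.0375
```

Call:
step_arm(plan=[[[-0.5,0,0],[0,0,0],0.5],[[0,0,0],[0,0,0],0.5]])

```text
time: 11.13
eef_pos: [0.5957, 0.1902, 0.1009]
tcp_rot: [-2.219, -2.223, 0.0]
ft_force: [-0.4, 0.6, -0.2]
finger_gap: 0.0374
```

Call:
step_arm(plan=[[[0.6,0,1],[0,0,0],0.5],[[0,0,1],[0,0,0],0.5]])

```text
time: 11.3
eef_pos: [0.5957, 0.1908, 0.0988]
tcp_rot: [-2.22, -2.223, 0.0]
ft_force: [-0.5, -0.1, -1.1]
finger_gap: 0.0372
```

Call:
step_arm(plan=[[[0,0,1],[0,0,0],0.5],[[0,0,0],[0,0,0],0.5]])

```text
time: 11.47
eef_pos: [0.5957, 0.1907, 0.0978]
tcp_rot: [-2.22, -2.223, 0.001]
ft_force: [-0.1, 0.6, -0.3]
finger_gap: 0.0378
```

Call:
step_arm(plan=[[[0,0,1],[0,0,0],0.5],[[0,0,0],[0,0,0],0.5]])

```text
time: 11.63
eef_pos: [0.5957, 0.1907, 0.0969]
tcp_rot: [-2.22, -2.223, 0.0]
ft_force: [0.2, 0.2, 2.2]
finger_gap: 0.0378
```

Call:
step_arm(plan=[[[0,0,1],[0,0,0],0.5],[[0,0,0],[0,0,0],0.5]])

```text
time: 11.8
eef_pos: [0.5957, 0.1907, 0.0959]
tcp_rot: [-2.22, -2.223, 0.0]
ft_force: [-0.3, -0.5, 3.0]
finger_gap: 0.0378
```

Call:
step_arm(plan=[[[0,0,-0.8],[0,0,0],0.2],[[0,0,0],[0,0,0],-0.2],[[0,0,0],[0,0,0],-0.5],[[0,0,-5],[0,0,0],-0.5],[[0,0,-30],[0,0,0],-0.5]])

```text
time: 12.22
eef_pos: [0.5937, 0.1903, 0.1286]
tcp_rot: [-2.218, -2.221, 0.009]
ft_force: [0.5, -0.2, 0.0]
finger_gap: 0.0643
```

Call:
step_arm(plan=[[[0,0,-40],[0,0,0],-0.5],[[-20,-10,-20],[0,0,0],-0.5],[[-38,-15,0],[0,0,0],-0.5],[[-38,-15,0],[0,0,0],-0.5],[[-35,-20,0],[0,0,0],-0.5]])

```text
time: 12.63
eef_pos: [0.5355, 0.0579, 0.1923]
tcp_rot: [2.219, 2.223, 0.001]
ft_force: [1.0, -0.5, -0.6]
finger_gap: 0.0641
```

```bash
python3 - <<'E'
from det import *
S=avg("side",3);T=avg("top",3);np.save("S2.npy",S);np.save("T2.npy",T)
def z4(im,c,h,g):
    x,y=c;return cv2.resize(np.clip(im[y-h:y+h,x-h:x+h]*g,0,255).astype(np.uint8),(400,400),interpolation=cv2.INTER_NEAREST)
cv2.imwrite("pics/s3.png",np.hstack([z4(S,(281,155),20,1.5),z4(T,(235,203),20,2.5)]))
E
python3 go.py 0.4198 -0.098 0.06 90
```

```text
t 12.93 pos [0.5363 0.0604 0.1918] jaw az 0.14 tilt z [-1.e-04  3.e-04 -1.e+00] gap 0.0637 F [-0.2  0.1 -0.2] q7 0.28
shift mm (cur tool) [-158.2 -116.9  131.8]
turn [ 2.0000e-04 -3.0000e-04 -1.5684e+00] shift in target frame [ 116.5 -158.4  131.8]
```

View pics/s3.png

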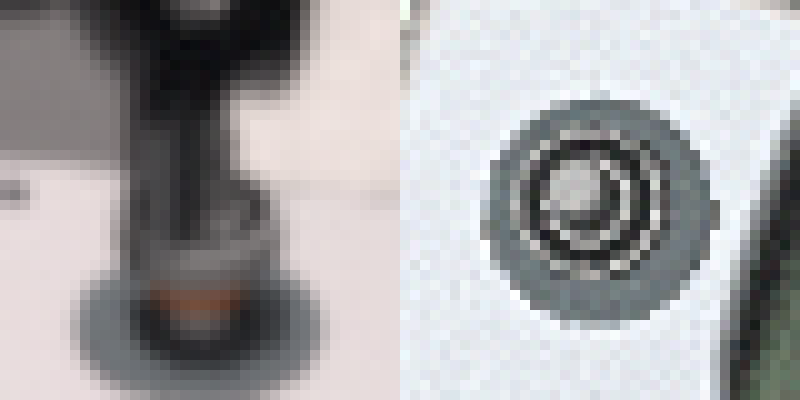

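The bearing sits on the collar with the shaft end through its bore at about (233,200) in the top view. The spacer is next.

Call:
step_arm(plan=[[[-30,-22,5],[0,0,0],-0.7],[[-30,-22,5],[0,0,0],-0.7],[[-30,-22,10],[0,0,0],-0.7],[[-30,-22,10],[0,0,0],-0.7],[[-30,-22,10],[0,0,0],-0.7]])

```text
time: 13.35
eef_pos: [0.4256, -0.0908, 0.1514]
tcp_rot: [2.217, 2.226, -0.001]
ft_force: [1.4, 0.1, -0.0]
finger_gap: 0.0728
```

Call:
step_arm(plan=[[[-8,-7,10],[0,0,0],-0.7],[[0,0,10],[0,0,0.1208],-0.7],[[0,0,10],[0,0,0.1208],-0.7],[[0,0,10],[0,0,0.1208],-0.7],[[0,0,10],[0,0,0.1208],-0.7]])

```text
time: 13.77
eef_pos: [0.4199, -0.0981, 0.1011]
tcp_rot: [2.691, 1.621, -0.0]
ft_force: [-0.6, -0.8, -0.7]
finger_gap: 0.0728
```

Call:
step_arm(plan=[[[0,0,10],[0,0,0.1208],-0.7],[[0,0,10],[0,0,0.1208],-0.7],[[0,0,10],[0,0,0.1208],-0.7],[[0,0,5],[0,0,0.1208],-0.7],[[0,0,5],[0,0,0.1208],-0.7]])

```text
time: 14.18
eef_pos: [0.4198, -0.098, 0.061]
tcp_rot: [3.051, 0.748, -0.001]
ft_force: [0.8, 0.1, 0.6]
finger_gap: 0.0726
```

Call:
step_arm(plan=[[[0,0,0],[0,0,0.1208],-0.7],[[0,0,0],[0,0,0.1208],-0.7],[[0,0,0],[0,0,0.1208],-0.7],[[0,0,0],[0,0,0.1208],-0.7],[[0,0,0],[0,0,0],-0.7]])

```text
time: 14.6
eef_pos: [0.4197, -0.0979, 0.0613]
tcp_rot: [3.141, -0.003, -0.002]
ft_force: [-0.2, -0.1, -1.0]
finger_gap: 0.0724
```

```bash
python3 go.py 0.4198 -0.098 0.012 -90
```

```text
t 14.6 pos [ 0.4197 -0.0979  0.0613] jaw az -90.12 tilt z [-1.e-03 -7.e-04 -1.e+00] gap 0.0724 F [-0.2 -0.1 -1. ] q7 -0.35
shift mm (cur tool) [ 0.1  0.  49.3]
turn [ 0.0007  0.001  -0.0021] shift in target frame [ 0.1  0.1 49.3]
```

Call:
step_arm(plan=[[[0,0,20],[0,0,-0.002],-0.5],[[0,0,20],[0,0,0],-0.3],[[0,0,9],[0,0,0],0],[[0,0,0],[0,0,0],0.3],[[0,0,0],[0,0,0],0.5]], grip_force=20)

```text
time: 15.02
eef_pos: [0.4193, -0.0985, 0.0128]
tcp_rot: [-3.141, -0.01, 0.001]
ft_force: [-0.2, -0.0, -0.2]
finger_gap: 0.0272
```

Call:
step_arm(plan=[[[0,0,0],[0,0,0],0.5],[[0,0,0],[0,0,0],0.5],[[0,0,0],[0,0,0],0.5],[[0,0,0],[0,0,0],-0.2],[[0,0,0],[0,0,0],-0.2]])

```text
time: 15.43
eef_pos: [0.4192, -0.0985, 0.0129]
tcp_rot: [3.141, 0.007, -0.0]
ft_force: [0.4, 1.5, -0.2]
finger_gap: 0.0504
```

Call:
step_arm(plan=[[[0,0,0],[0,0,0],-0.2],[[0,0,0],[0,0,-0.1208],-0.2],[[0,0,0],[0,0,-0.1208],-0.2],[[0,0,0],[0,0,-0.1208],-0.2],[[0,0,0],[0,0,-0.1208],-0.2]])

```text
time: 15.85
eef_pos: [0.4191, -0.0986, 0.0128]
tcp_rot: [3.046, 0.767, -0.001]
ft_force: [0.7, -0.4, 0.9]
finger_gap: 0.051
```

```bash
python3 go.py
```

```text
t 15.85 pos [ 0.4191 -0.0986  0.0128] jaw az -61.73 tilt z [-3.e-04 -2.e-04 -1.e+00] gap 0.051 F [ 0.7 -0.4  0.9] q7 0.12
```

Call:
step_arm(plan=[[[0,0,0],[0,0,-0.1208],-0.2],[[0,0,0],[0,0,-0.1208],-0.2],[[0,0,0],[0,0,-0.1208],-0.2],[[0,0,0],[0,0,-0.1208],-0.2],[[0,0,0],[0,0,-0.1208],-0.2]])

```text
time: 16.27
eef_pos: [0.4191, -0.0986, 0.0128]
tcp_rot: [-2.681, -1.638, 0.0]
ft_force: [-1.0, 0.2, -0.2]
finger_gap: 0.0513
```

Call:
step_arm(plan=[[[0,0,0],[0,0,-0.1208],-0.2],[[0,0,0],[0,0,-0.1208],-0.2],[[0,0,0],[0,0,-0.1208],-0.2],[[0,0,0],[0,0,-0.1208],-0.2],[[0,0,0],[0,0,0],0.5]])

```text
time: 16.68
eef_pos: [0.4191, -0.0988, 0.0129]
tcp_rot: [-2.211, -2.232, -0.0]
ft_force: [0.7, 1.2, -0.4]
finger_gap: 0.0407
```

Call:
step_arm(plan=[[[0,0,0],[0,0,0],0.6],[[0,0,0],[0,0,0],0.6],[[0,0,0],[0,0,0],0.6],[[0,0,0],[0,0,0],0.6],[[0,0,0],[0,0,0],0.6]], grip_force=30)

```text
time: 17.1
eef_pos: [0.4191, -0.0987, 0.0129]
tcp_rot: [2.223, 2.22, -0.0]
ft_force: [-0.9, 0.0, 10.9]
finger_gap: 0.0263
```

```bash
python3 go.py 0.5957 0.1908 0.175 0
```

```text
t 17.1 pos [ 0.4191 -0.0987  0.0129] jaw az -0.07 tilt z [-2.e-04 -2.e-04 -1.e+00] gap 0.0263 F [-0.9  0.  10.9] q7 0.86
shift mm (cur tool) [ 289.7  176.2 -162.2]
turn [-0.0002  0.0002 -0.0012] shift in target frame [ 289.5  176.6 -162.1]
```

Call:
step_arm(plan=[[[0,0,-20],[0,0,0],0.6],[[0,0,-35],[0,0,0],0.6],[[0,0,-35],[0,0,0],0.6],[[0,0,-35],[0,0,0],0.6],[[20,10,-35],[0,0,0],0.6]])

```text
time: 17.52
eef_pos: [0.4271, -0.0815, 0.1731]
tcp_rot: [-2.227, -2.215, 0.002]
ft_force: [1.4, -0.4, 0.0]
finger_gap: 0.0265
```

Call:
step_arm(plan=[[[32,20,-2],[0,0,0],0.6],[[32,20,0],[0,0,0],0.6],[[32,20,0],[0,0,0],0.6],[[32,20,0],[0,0,0],0.6],[[32,20,0],[0,0,0],0.6]])

```text
time: 17.93
eef_pos: [0.5286, 0.0835, 0.1734]
tcp_rot: [-2.221, -2.221, -0.001]
ft_force: [1.6, -0.0, -0.0]
finger_gap: 0.0266
```

Call:
step_arm(plan=[[[32,20,0],[0,0,0],0.6],[[32,20,0],[0,0,0],0.6],[[25,16,0],[0,0,0],0.6],[[0,0,0],[0,0,0],0.6],[[0,0,0],[0,0,0],0.6]])

```text
time: 18.35
eef_pos: [0.5838, 0.1718, 0.1726]
tcp_rot: [-2.218, -2.224, 0.001]
ft_force: [-0.7, -1.5, -0.2]
finger_gap: 0.0263
```

Call:
step_arm(plan=[[[0,0,0],[0,0,0],0.6],[[0,0,0],[0,0,0],0.6]])

```text
time: 18.52
eef_pos: [0.5834, 0.1693, 0.1734]
tcp_rot: [-2.22, -2.222, 0.001]
ft_force: [-0.6, -0.6, -0.5]
finger_gap: 0.0264
```

```bash
python3 go.py 0.5957 0.1908 0.165 0
```

```text
t 18.52 pos [0.5834 0.1693 0.1734] jaw az 0.04 tilt z [-7.e-04  0.e+00 -1.e+00] gap 0.0264 F [-0.6 -0.6 -0.5] q7 0.11
shift mm (cur tool) [21.5 12.3  8.4]
turn [-0.0007 -0.      0.0008] shift in target frame [21.5 12.3  8.4]
```

Call:
step_arm(plan=[[[21.5,12.3,0],[0,0,0],0.6],[[0,0,10],[0,0,0],0.6],[[0,0,10],[0,0,0],0.6],[[0,0,4],[0,0,0],0.6],[[0,0,0],[0,0,0],0.6]])

```text
time: 18.93
eef_pos: [0.5953, 0.1907, 0.1483]
tcp_rot: [-2.219, -2.223, 0.003]
ft_force: [0.3, 0.6, -0.5]
finger_gap: 0.0265
```

Call:
step_arm(plan=[[[0,0,0],[0,0,0],0.6],[[0,0,0],[0,0,0],0.6]])

```text
time: 19.1
eef_pos: [0.5962, 0.1913, 0.1497]
tcp_rot: [-2.218, -2.224, -0.0]
ft_force: [-0.5, 0.9, -0.4]
finger_gap: 0.0264
```

```bash
python3 - <<'E'
from det import *
S=avg("side",2)
def z4(im,c,h,g):
    x,y=c;return cv2.resize(np.clip(im[y-h:y+h,x-h:x+h]*g,0,255).astype(np.uint8),(500,500),interpolation=cv2.INTER_NEAREST)
cv2.imwrite("pics/s4.png",z4(S,(281,145),25,1.5))
E
python3 go.py 0.5957 0.1908 0.145 0
```

```text
t 19.2 pos [0.5962 0.1916 0.1498] jaw az 0.18 tilt z [ 2.e-04  3.e-04 -1.e+00] gap 0.0264 F [-0.5 -0.8  0.2] q7 0.1
shift mm (cur tool) [-0.8 -0.5  4.8]
turn [ 0.0002 -0.0003  0.0032] shift in target frame [-0.8 -0.5  4.8]
```

View pics/s4.png

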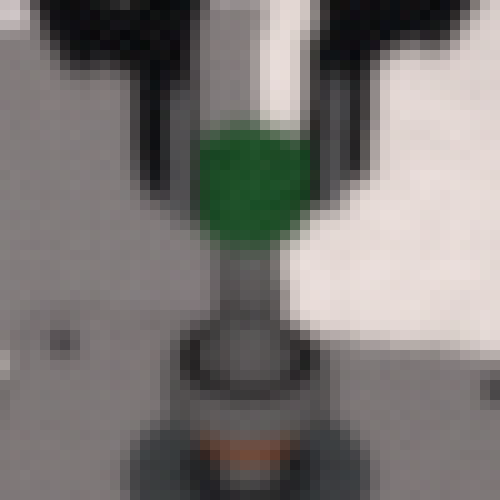

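The spacer hangs just above the shaft end, about 0.5 px right of it. I'll correct x and y slightly and lower.

Call:
step_arm(plan=[[[-0.8,-0.6,1],[0,0,0.003],0.6],[[0,0,2],[0,0,0],0.6],[[0,0,2],[0,0,0],0.6],[[0,0,1],[0,0,0],0.6]])

```text
time: 19.53
eef_pos: [0.5954, 0.191, 0.1429]
tcp_rot: [-2.22, -2.222, 0.001]
ft_force: [0.3, 0.3, -1.2]
finger_gap: 0.0261
```

Call:
step_arm(plan=[[[0,0,1],[0,0,0],0.6],[[0,0,1],[0,0,0],0.6]])

```text
time: 19.7
eef_pos: [0.5955, 0.191, 0.1411]
tcp_rot: [-2.221, -2.222, 0.0]
ft_force: [0.4, 0.2, 0.4]
finger_gap: 0.027
```

Call:
step_arm(plan=[[[0,0,1],[0,0,0],0.6],[[0,0,1],[0,0,0],0.6]])

```text
time: 19.87
eef_pos: [0.5955, 0.191, 0.1392]
tcp_rot: [-2.221, -2.222, 0.0]
ft_force: [-0.3, -0.2, -1.1]
finger_gap: 0.0262
```

Call:
step_arm(plan=[[[0,0,1],[0,0,0],0.6],[[0,0,1],[0,0,0],0.6]])

```text
time: 20.03
eef_pos: [0.5955, 0.191, 0.1372]
tcp_rot: [-2.221, -2.222, 0.0]
ft_force: [-0.0, 0.1, -0.8]
finger_gap: 0.0263
```

Call:
step_arm(plan=[[[0,0,3],[0,0,0],0.6],[[0,0,3],[0,0,0],0.6],[[0,0,4],[0,0,0],0.6],[[0,0,4],[0,0,0],0.6],[[0,0,4],[0,0,0],0.6]])

```text
time: 20.45
eef_pos: [0.5954, 0.191, 0.1188]
tcp_rot: [-2.22, -2.222, 0.001]
ft_force: [0.1, 0.5, 0.3]
finger_gap: 0.0263
```

Call:
step_arm(plan=[[[0,0,2],[0,0,0],0.6],[[0,0,1],[0,0,0],0.6],[[0,0,1],[0,0,0],0.6]])

```text
time: 20.7
eef_pos: [0.5955, 0.1909, 0.1151]
tcp_rot: [-2.221, -2.222, 0.0]
ft_force: [-1.1, -0.1, -0.5]
finger_gap: 0.0264
```

Call:
step_arm(plan=[[[0,0,1],[0,0,0],0.6],[[0,0,1],[0,0,0],0.6]])

```text
time: 20.87
eef_pos: [0.5955, 0.191, 0.1133]
tcp_rot: [-2.221, -2.222, 0.0]
ft_force: [0.8, -0.6, -0.7]
finger_gap: 0.0267
```

Call:
step_arm(plan=[[[0,0,1],[0,0,0],0.6],[[0,0,0.5],[0,0,0],0.6],[[0,0,0],[0,0,0],0.6]])

```text
time: 21.12
eef_pos: [0.5954, 0.191, 0.1117]
tcp_rot: [-2.221, -2.222, 0.0]
ft_force: [0.2, -0.0, -1.0]
finger_gap: 0.0266
```

Call:
step_arm(plan=[[[0,0,0],[0,0,0],0.3],[[0,0,0],[0,0,0],0],[[0,0,0],[0,0,0],-0.3],[[0,0,-5],[0,0,0],-0.5],[[0,0,-30],[0,0,0],-0.5]])

```text
time: 21.53
eef_pos: [0.5936, 0.1908, 0.1438]
tcp_rot: [-2.219, -2.22, 0.008]
ft_force: [0.2, -0.7, -1.2]
finger_gap: 0.0643
```

Call:
step_arm(plan=[[[0,0,-35],[0,0,0],-0.5],[[-25,0,-10],[0,0,0],-0.5],[[-38,0,0],[0,0,0],-0.5],[[-38,0,0],[0,0,0],-0.5],[[-38,0,0],[0,0,0],-0.5]])

```text
time: 21.95
eef_pos: [0.5954, 0.0507, 0.1925]
tcp_rot: [2.22, 2.223, 0.001]
ft_force: [0.6, -0.7, -0.0]
finger_gap: 0.0641
```

Call:
step_arm(plan=[[[-38,0,0],[0,0,0],-0.5],[[-38,0,0],[0,0,0],-0.5],[[-38,0,0],[0,0,0],-0.5],[[-38,0,10],[0,0,0],-0.5],[[-38,0,10],[0,0,0],-0.5]])

```text
time: 22.37
eef_pos: [0.5958, -0.1398, 0.1724]
tcp_rot: [2.22, 2.222, 0.001]
ft_force: [0.3, 0.5, -1.0]
finger_gap: 0.0639
```

```bash
python3 - <<'E'
from det import *
S=avg("side",3);T=avg("top",3);np.save("S3.npy",S);np.save("T3.npy",T)
def z4(im,c,h,g):
    x,y=c;return cv2.resize(np.clip(im[y-h:y+h,x-h:x+h]*g,0,255).astype(np.uint8),(400,400),interpolation=cv2.INTER_NEAREST)
cv2.imwrite("pics/s5.png",np.hstack([z4(S,(281,155),20,1.5),z4(T,(235,203),20,2.5)]))
E
python3 go.py 0.5989 -0.1942 0.06 -90
```

```text
t 22.67 pos [ 0.596  -0.1371  0.172 ] jaw az 0.09 tilt z [-0.e+00  5.e-04 -1.e+00] gap 0.064 F [0.8 1.7 0.3] q7 0.6
shift mm (cur tool) [-57.1   2.8 112. ]
turn [-4.0000e-04 -4.0000e-04  1.5723e+00] shift in target frame [  2.9  57.1 112. ]
```

View pics/s5.png

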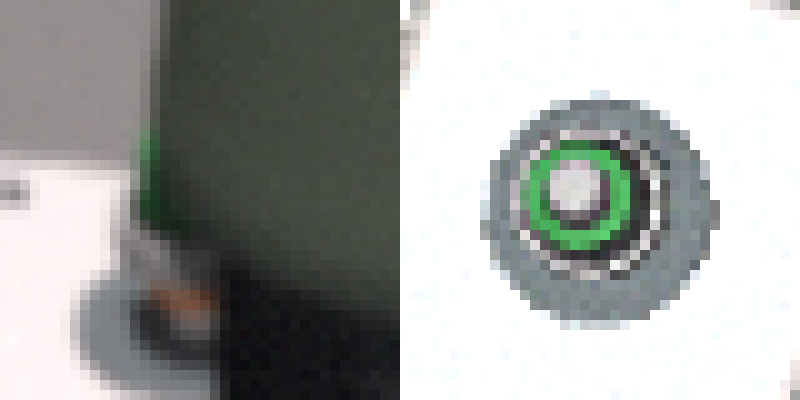

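The spacer is on top of the bearing, with a green ring around the shaft at about (233,200) in the top view. Now the washer, with a narrow opening because of its neighbours.

Call:
step_arm(plan=[[[-30,1.4,10],[0,0,0],-0.1],[[-27.1,1.4,10],[0,0,0],-0.1],[[0,0,10],[0,0,0.1208],-0.1],[[0,0,10],[0,0,0.1208],-0.1],[[0,0,10],[0,0,0.1208],-0.1]])

```text
time: 23.08
eef_pos: [0.599, -0.1941, 0.1217]
tcp_rot: [-2.589, -1.779, -0.001]
ft_force: [-0.1, 0.1, -0.3]
finger_gap: 0.0472
```

Call:
step_arm(plan=[[[0,0,10],[0,0,0.1208],-0.1],[[0,0,10],[0,0,0.1208],-0.1],[[0,0,10],[0,0,0.1208],-0.1],[[0,0,10],[0,0,0.1208],-0.1],[[0,0,10],[0,0,0.1208],-0.1]])

```text
time: 23.5
eef_pos: [0.5992, -0.1933, 0.0716]
tcp_rot: [-3.0, -0.931, -0.001]
ft_force: [0.5, 0.7, 0.3]
finger_gap: 0.0467
```

Call:
step_arm(plan=[[[0,0,10],[0,0,0.1208],-0.1],[[0,0,0],[0,0,0.1208],-0.1],[[0,0,0],[0,0,0.1208],-0.1],[[0,0,0],[0,0,0.1208],-0.1],[[0,0,0],[0,0,0.1208],-0.1]])

```text
time: 23.92
eef_pos: [0.5992, -0.1932, 0.062]
tcp_rot: [-3.141, 0.004, -0.0]
ft_force: [-0.2, 0.1, 0.9]
finger_gap: 0.0474
```

Call:
step_arm(plan=[[[0,0,0],[0,0,0],-0.1],[[0,0,0],[0,0,0],-0.1],[[0,0,0],[0,0,0],-0.1]])

```text
time: 24.17
eef_pos: [0.5988, -0.1943, 0.0619]
tcp_rot: [-3.141, -0.01, 0.0]
ft_force: [-0.2, 0.1, -0.1]
finger_gap: 0.047
```

```bash
python3 go.py 0.5989 -0.1942 0.009 -90
```

```text
t 24.17 pos [ 0.5988 -0.1943  0.0619] jaw az -89.63 tilt z [-2.e-04  3.e-04 -1.e+00] gap 0.047 F [-0.2  0.1 -0.1] q7 -0.53
shift mm (cur tool) [ 0.1 -0.  52.9]
turn [-0.0003  0.0002  0.0065] shift in target frame [ 0.1 -0.1 52.9]
```

Call:
step_arm(plan=[[[0,0,20],[0,0,0.006],-0.1],[[0,0,20],[0,0,0],-0.1],[[0,0,10],[0,0,0],-0.1],[[0,0,2.5],[0,0,0],-0.1],[[0,0,0],[0,0,0],-0.1]], grip_force=20)

```text
time: 24.58
eef_pos: [0.5983, -0.1951, 0.0092]
tcp_rot: [-3.141, 0.006, 0.001]
ft_force: [-0.7, 0.5, -0.1]
finger_gap: 0.0471
```

Call:
step_arm(plan=[[[0,0,0],[0,0,0],0.4],[[0,0,0],[0,0,0],0.4],[[0,0,0],[0,0,0],0.4],[[0,0,0],[0,0,0],0.4]])

```text
time: 24.92
eef_pos: [0.5988, -0.1954, 0.0104]
tcp_rot: [3.141, -0.007, 0.001]
ft_force: [-1.5, 0.5, 7.3]
finger_gap: 0.0324
```

```bash
python3 go.py 0.5989 -0.1942 0.009 -90
```

```text
t 24.92 pos [ 0.5988 -0.1954  0.0104] jaw az -90.27 tilt z [ 8.e-04 -4.e-04 -1.e+00] gap 0.0324 F [-1.5  0.5  7.3] q7 -0.5
shift mm (cur tool) [ 0.  -1.2  1.4]
turn [ 0.0004 -0.0008 -0.0047] shift in target frame [ 0.1 -1.2  1.4]
```

Call:
step_arm(plan=[[[0,0,0],[0,0,0],-0.1],[[0,0,0],[0,0,0],-0.1],[[0,0,0],[0,0,-0.1208],-0.1],[[0,0,0],[0,0,-0.1208],-0.1],[[0,0,0],[0,0,-0.1208],-0.1]])

```text
time: 25.33
eef_pos: [0.5986, -0.195, 0.0094]
tcp_rot: [3.09, 0.568, -0.0]
ft_force: [-0.1, -0.6, -0.3]
finger_gap: 0.047
```

Call:
step_arm(plan=[[[0,0,0],[0,0,-0.1208],-0.1],[[0,0,0],[0,0,-0.1208],-0.1],[[0,0,0],[0,0,-0.1208],-0.1],[[0,0,0],[0,0,-0.1208],-0.1],[[0,0,0],[0,0,-0.1208],-0.1]])

```text
time: 25.75
eef_pos: [0.5986, -0.1951, 0.0095]
tcp_rot: [2.781, 1.461, 0.0]
ft_force: [-1.2, 0.1, -0.1]
finger_gap: 0.047
```

Call:
step_arm(plan=[[[0,0,0],[0,0,-0.1208],-0.1],[[0,0,0],[0,0,-0.1208],-0.1],[[0,0,0],[0,0,-0.1208],-0.1],[[0,0,0],[0,0,-0.1208],-0.1],[[0,0,0],[0,0,-0.1208],-0.1]])

```text
time: 26.17
eef_pos: [0.5986, -0.1951, 0.0095]
tcp_rot: [2.221, 2.222, -0.0]
ft_force: [0.2, -1.2, 0.3]
finger_gap: 0.0468
```

Call:
step_arm(plan=[[[0,0,0],[0,0,0],-0.1],[[0,0,0],[0,0,0],-0.1]])

```text
time: 26.33
eef_pos: [0.5986, -0.1953, 0.0095]
tcp_rot: [-2.232, -2.211, -0.001]
ft_force: [-0.4, -0.1, -0.6]
finger_gap: 0.0469
```

```bash
python3 go.py 0.5988 -0.1954 0.0095 0
```

```text
t 26.33 pos [ 0.5986 -0.1953  0.0095] jaw az -0.54 tilt z [ 2.e-04  4.e-04 -1.e+00] gap 0.0469 F [-0.4 -0.1 -0.6] q7 0.8
shift mm (cur tool) [-0.1  0.2  0. ]
turn [ 0.0002 -0.0004 -0.0095] shift in target frame [-0.1  0.2  0. ]
```

Call:
step_arm(plan=[[[0,0,0],[0,0,-0.009],0.4],[[0,0,0],[0,0,0],0.4],[[0,0,0],[0,0,0],0.4],[[0,0,0],[0,0,0],0.4],[[0,0,0],[0,0,0],0.4]], grip_force=30)

```text
time: 26.75
eef_pos: [0.5985, -0.1951, 0.0096]
tcp_rot: [-2.22, -2.223, 0.0]
ft_force: [-2.7, -0.4, 8.1]
finger_gap: 0.0316
```

Call:
step_arm(plan=[[[0,0,-20],[0,0,0],0.4],[[0,0,-35],[0,0,0],0.4],[[0,0,-35],[0,0,0],0.4],[[0,0,-35],[0,0,0],0.4],[[25,0,-37],[0,0,0],0.4]])

```text
time: 27.17
eef_pos: [0.5975, -0.1757, 0.1708]
tcp_rot: [2.224, 2.216, -0.003]
ft_force: [0.3, -0.7, -0.1]
finger_gap: 0.0312
```

Call:
step_arm(plan=[[[36,0,0],[0,0,0],0.4],[[38,0,0],[0,0,0],0.4],[[38,0,0],[0,0,0],0.4],[[38,0,0],[0,0,0],0.4],[[38,0,0],[0,0,0],0.4]])

```text
time: 27.58
eef_pos: [0.5974, 0.0183, 0.1689]
tcp_rot: [-2.22, -2.222, -0.0]
ft_force: [1.8, 0.5, -0.5]
finger_gap: 0.0314
```

Call:
step_arm(plan=[[[38,0,0],[0,0,0],0.4],[[38,0,0],[0,0,0],0.4],[[38,0,0],[0,0,0],0.4],[[30,0,0],[0,0,0],0.4],[[15,0,0],[0,0,0],0.4]])

```text
time: 28.0
eef_pos: [0.5964, 0.1803, 0.1683]
tcp_rot: [-2.214, -2.227, -0.0]
ft_force: [0.4, 0.4, -1.0]
finger_gap: 0.0314
```

Call:
step_arm(plan=[[[0,0,0],[0,0,0],0.4],[[0,0,0],[0,0,0],0.4],[[0,0,0],[0,0,0],0.4],[[0,0,0],[0,0,0],0.4]])

```text
time: 28.33
eef_pos: [0.5973, 0.1737, 0.169]
tcp_rot: [2.22, 2.222, -0.001]
ft_force: [0.4, -0.3, -0.5]
finger_gap: 0.0314
```

```bash
python3 go.py 0.5955 0.1909 0.165 0
```

```text
t 28.33 pos [0.5973 0.1737 0.169 ] jaw az 0.06 tilt z [-2.e-04 -4.e-04 -1.e+00] gap 0.0314 F [ 0.4 -0.3 -0.5] q7 0.12
shift mm (cur tool) [17.2 -1.8  3.9]
turn [-0.0002  0.0004  0.001 ] shift in target frame [17.2 -1.8  4. ]
```

Call:
step_arm(plan=[[[17.2,-1.8,0],[0,0,0],0.4],[[0,0,10],[0,0,0],0.4],[[0,0,10],[0,0,0],0.4],[[0,0,4],[0,0,0],0.4],[[0,0,0],[0,0,0],0.4]])

```text
time: 28.75
eef_pos: [0.5949, 0.1912, 0.1436]
tcp_rot: [-2.218, -2.223, 0.003]
ft_force: [0.0, 0.8, 0.3]
finger_gap: 0.0316
```

Call:
step_arm(plan=[[[0,0,0],[0,0,0],0.4],[[0,0,0],[0,0,0],0.4],[[0,0,0],[0,0,0],0.4]])

```text
time: 29.0
eef_pos: [0.5956, 0.1921, 0.1452]
tcp_rot: [-2.218, -2.225, -0.0]
ft_force: [0.2, 0.7, -0.4]
finger_gap: 0.0315
```

```bash
python3 - <<'E'
from det import *
S=avg("side",2)
def z4(im,c,h,g):
    x,y=c;return cv2.resize(np.clip(im[y-h:y+h,x-h:x+h]*g,0,255).astype(np.uint8),(500,500),interpolation=cv2.INTER_NEAREST)
cv2.imwrite("pics/s6.png",z4(S,(281,145),25,1.5))
E
python3 go.py 0.5955 0.1909 0.14 0
```

```text
t 29.1 pos [0.5955 0.1923 0.1451] jaw az 0.2 tilt z [ 1.e-04  2.e-04 -1.e+00] gap 0.0312 F [ 0.9  0.1 -0.7] q7 0.12
shift mm (cur tool) [-1.4 -0.   5.1]
turn [ 0.0001 -0.0002  0.0034] shift in target frame [-1.4 -0.   5.1]
```

View pics/s6.png

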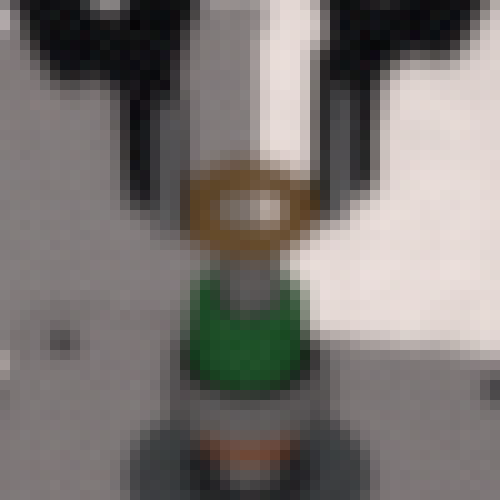

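The washer is held level at about (281,140), right above the shaft with the spacer and bearing below. I'll shift −1.4 mm in y and lower.

Call:
step_arm(plan=[[[-1.4,0,1],[0,0,0.003],0.4],[[0,0,1],[0,0,0],0.4],[[0,0,1],[0,0,0],0.4],[[0,0,1],[0,0,0],0.4]])

```text
time: 29.43
eef_pos: [0.5953, 0.191, 0.1407]
tcp_rot: [-2.221, -2.222, 0.0]
ft_force: [0.5, 0.4, -0.0]
finger_gap: 0.0311
```

Call:
step_arm(plan=[[[0,0,1],[0,0,0],0.4],[[0,0,1],[0,0,0],0.4]])

```text
time: 29.6
eef_pos: [0.5953, 0.191, 0.1387]
tcp_rot: [-2.221, -2.222, 0.0]
ft_force: [-0.7, -0.1, -1.1]
finger_gap: 0.0312
```

Call:
step_arm(plan=[[[0,0,1],[0,0,0],0.4],[[0,0,1],[0,0,0],0.4]])

```text
time: 29.77
eef_pos: [0.5953, 0.191, 0.1367]
tcp_rot: [-2.221, -2.222, 0.0]
ft_force: [0.3, 0.3, 0.4]
finger_gap: 0.0309
```

Call:
step_arm(plan=[[[0,0,1],[0,0,0],0.4],[[0,0,1],[0,0,0],0.4]])

```text
time: 29.93
eef_pos: [0.5954, 0.191, 0.1347]
tcp_rot: [-2.221, -2.222, 0.0]
ft_force: [-0.1, 0.2, -0.4]
finger_gap: 0.0316
```

Call:
step_arm(plan=[[[0,0,1],[0,0,0],0.4],[[0,0,1],[0,0,0],0.4]])

```text
time: 30.1
eef_pos: [0.5953, 0.191, 0.1327]
tcp_rot: [-2.221, -2.222, 0.0]
ft_force: [0.1, 0.2, -0.1]
finger_gap: 0.0313
```

Call:
step_arm(plan=[[[0,0,1.5],[0,0,0],0.4],[[0,0,1.5],[0,0,0],0.4],[[0,0,1],[0,0,0],0.4]])

```text
time: 30.35
eef_pos: [0.5953, 0.191, 0.1286]
tcp_rot: [-2.221, -2.222, 0.0]
ft_force: [-0.5, 0.3, -1.0]
finger_gap: 0.0319
```

Call:
step_arm(plan=[[[0,0,1],[0,0,0],0.4],[[0,0,1],[0,0,0],0.4]])

```text
time: 30.52
eef_pos: [0.5954, 0.191, 0.1267]
tcp_rot: [-2.221, -2.222, 0.0]
ft_force: [0.1, 0.0, 0.0]
finger_gap: 0.0315
```

Call:
step_arm(plan=[[[0,0,1],[0,0,0],0.4],[[0,0,0],[0,0,0],0.4]])

```text
time: 30.68
eef_pos: [0.5953, 0.191, 0.1256]
tcp_rot: [-2.221, -2.222, 0.001]
ft_force: [0.6, -0.3, -1.3]
finger_gap: 0.0312
```

Call:
step_arm(plan=[[[0,0,1],[0,0,0],0.4],[[0,0,0],[0,0,0],0.4]])

```text
time: 30.85
eef_pos: [0.5953, 0.191, 0.1247]
tcp_rot: [-2.221, -2.222, 0.0]
ft_force: [0.3, -0.1, -0.5]
finger_gap: 0.0309
```

Call:
step_arm(plan=[[[0,0,1],[0,0,0],0.4],[[0,0,0],[0,0,0],0.4]])

```text
time: 31.02
eef_pos: [0.5954, 0.191, 0.1239]
tcp_rot: [-2.221, -2.222, -0.0]
ft_force: [0.0, -0.1, 2.5]
finger_gap: 0.0314
```

Call:
step_arm(plan=[[[0,0,1],[0,0,0],0.4],[[0,0,0],[0,0,0],0.4]])

```text
time: 31.18
eef_pos: [0.5954, 0.191, 0.1228]
tcp_rot: [-2.221, -2.222, -0.0]
ft_force: [-0.0, -0.8, 3.9]
finger_gap: 0.0313
```

Call:
step_arm(plan=[[[0,0,1],[0,0,0],0.4],[[0,0,0],[0,0,0],0.4]])

```text
time: 31.35
eef_pos: [0.5954, 0.191, 0.1218]
tcp_rot: [-2.221, -2.222, 0.0]
ft_force: [0.4, -0.9, 4.5]
finger_gap: 0.0313
```

Call:
step_arm(plan=[[[0,0,1],[0,0,0],0.4],[[0,0,0],[0,0,0],0.4]])

```text
time: 31.52
eef_pos: [0.5954, 0.191, 0.1207]
tcp_rot: [-2.221, -2.222, 0.0]
ft_force: [-0.3, -0.3, 2.1]
finger_gap: 0.0312
```

Call:
step_arm(plan=[[[0,0,1],[0,0,0],0.4],[[0,0,0],[0,0,0],0.4]])

```text
time: 31.68
eef_pos: [0.5954, 0.191, 0.1197]
tcp_rot: [-2.221, -2.222, 0.0]
ft_force: [-0.3, -0.2, 3.2]
finger_gap: 0.0312
```

```bash
python3 - <<'E'
from det import *
S=avg("side",2)
def z4(im,c,h,g):
    x,y=c;return cv2.resize(np.clip(im[y-h:y+h,x-h:x+h]*g,0,255).astype(np.uint8),(500,500),interpolation=cv2.INTER_NEAREST)
cv2.imwrite("pics/s7.png",z4(S,(281,150),25,1.5))
E
python3 go.py
```

```text
t 31.78 pos [0.5953 0.191  0.1197] jaw az 0.03 tilt z [-3.e-04 -0.e+00 -1.e+00] gap 0.0315 F [ 0.1 -0.2  1.8] q7 0.13
```

View pics/s7.png

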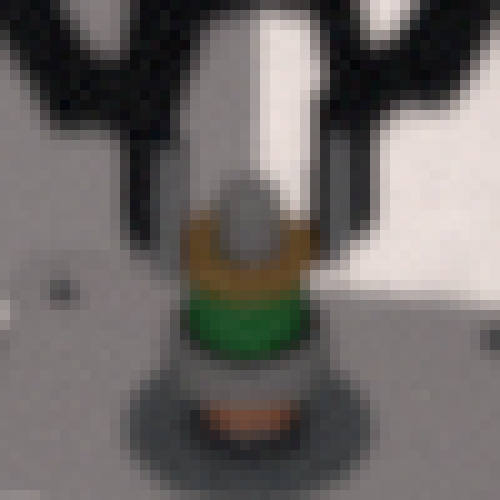

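The washer is on the spacer and the stack has moved down about 2 px since the last view, so the collar is sliding. I'll carry on and feel for the stop.

Call:
step_arm(plan=[[[0,0,1],[0,0,0],0.4],[[0,0,1],[0,0,0],0.4]])

```text
time: 31.95
eef_pos: [0.5954, 0.191, 0.1178]
tcp_rot: [-2.221, -2.222, 0.0]
ft_force: [-0.4, -0.4, 5.5]
finger_gap: 0.0316
```

Call:
step_arm(plan=[[[0,0,1],[0,0,0],0.4],[[0,0,1],[0,0,0],0.4]])

```text
time: 32.12
eef_pos: [0.5954, 0.191, 0.1157]
tcp_rot: [-2.221, -2.222, 0.0]
ft_force: [-0.3, -0.1, 5.4]
finger_gap: 0.0314
```

Call:
step_arm(plan=[[[0,0,1],[0,0,0],0.4],[[0,0,0],[0,0,0],0.4]])

```text
time: 32.28
eef_pos: [0.5954, 0.191, 0.1147]
tcp_rot: [-2.221, -2.222, 0.0]
ft_force: [0.5, -0.5, 4.3]
finger_gap: 0.0314
```

Call:
step_arm(plan=[[[0,0,0.5],[0,0,0],0.4],[[0,0,0],[0,0,0],0.4]])

```text
time: 32.45
eef_pos: [0.5955, 0.191, 0.1145]
tcp_rot: [-2.221, -2.222, -0.0]
ft_force: [-1.0, -0.6, 10.0]
finger_gap: 0.0315
```

Call:
step_arm(plan=[[[0,0,0],[0,0,0],0.4],[[0,0,0],[0,0,0],0.4]])

```text
time: 32.62
eef_pos: [0.5954, 0.191, 0.1145]
tcp_rot: [-2.221, -2.222, -0.0]
ft_force: [-1.1, 0.5, 9.3]
finger_gap: 0.0313
```

Call:
step_arm(plan=[[[0,0,0.1],[0,0,0],0.4]])

```text
time: 32.7
eef_pos: [0.5955, 0.191, 0.1145]
tcp_rot: [-2.221, -2.222, -0.0]
ft_force: [-1.0, 0.5, 10.8]
finger_gap: 0.0312
```

```bash
python3 go.py
```

```text
t 32.7 pos [0.5955 0.191  0.1145] jaw az 0.03 tilt z [ 1.e-04  3.e-04 -1.e+00] gap 0.0312 F [-1.   0.5 10.8] q7 0.14
```

Call:
step_arm(plan=[[[0,0,-0.5],[0,0,0],0.4],[[0,0,0],[0,0,0],0.2],[[0,0,0],[0,0,0],-0.1],[[0,0,0],[0,0,0],-0.3],[[0,0,-5],[0,0,0],-0.4]])

```text
time: 33.12
eef_pos: [0.5948, 0.1909, 0.1189]
tcp_rot: [-2.22, -2.221, 0.002]
ft_force: [0.3, -0.2, -0.1]
finger_gap: 0.0597
```

Call:
step_arm(plan=[[[0,0,-25],[0,0,0],-0.4],[[0,0,-35],[0,0,0],-0.4],[[0,-15,-20],[0,0,0],-0.4],[[0,-35,0],[0,0,0],-0.4],[[0,-35,0],[0,0,0],-0.4]])

```text
time: 33.53
eef_pos: [0.5101, 0.1905, 0.2007]
tcp_rot: [2.221, 2.221, 0.002]
ft_force: [1.0, 0.4, -0.4]
finger_gap: 0.0596
```

Call:
step_arm(plan=[[[-20,-30,0],[0,0,0],-0.4],[[-35,-20,0],[0,0,0],-0.4],[[-35,-20,0],[0,0,0],-0.4],[[-30,0,0],[0,0,0],-0.4],[[0,0,0],[0,0,0],-0.4]])

```text
time: 33.95
eef_pos: [0.4394, 0.0664, 0.2006]
tcp_rot: [-2.226, -2.216, -0.001]
ft_force: [0.8, -0.6, 0.0]
finger_gap: 0.0597
```

```bash
python3 - <<'E'
from det import *
S=avg("side",4);T=avg("top",4);np.save("S4.npy",S);np.save("T4.npy",T)
def z4(im,c,h,g):
    x,y=c;return cv2.resize(np.clip(im[y-h:y+h,x-h:x+h]*g,0,255).astype(np.uint8),(400,400),interpolation=cv2.INTER_NEAREST)
cv2.imwrite("pics/s8.png",np.hstack([z4(S,(281,155),20,1.5),z4(T,(235,203),20,2.5)]))
cv2.imwrite("pics/side8.png",S.astype(np.uint8))
x,y=.5957,.1905
E0=.1296
for nm,z in(("end",E0),("washer top",E0-.020),("washer bot",E0-.026),("spacer bot",E0-.044),("bearing bot/collar top",E0-.056),("collar bot",E0-.066)):
    print(nm,proj("side",[[x,y,z]]).round(2),proj("top",[[x,y,z]]).round(2))
E
python3 go.py
```

```text
end [[280.46 143.62]] [[231.78 201.11]]
washer top [[280.39 150.56]] [[232.55 201.86]]
washer bot [[280.37 152.61]] [[232.77 202.08]]
spacer bot [[280.31 158.68]] [[233.44 202.73]]
bearing bot/collar top [[280.27 162.66]] [[233.87 203.15]]
collar bot [[280.24 165.94]] [[234.22 203.5 ]]
t 34.35 pos [0.4405 0.0715 0.1996] jaw az 0.1 tilt z [-5.e-04 -3.e-04 -1.e+00] gap 0.0596 F [ 0.1 -0.2 -0.4] q7 0.2
```

View pics/s8.png

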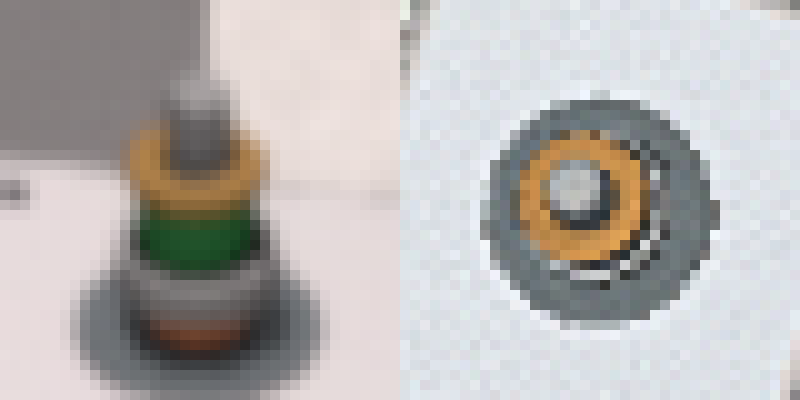

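View pics/side8.png

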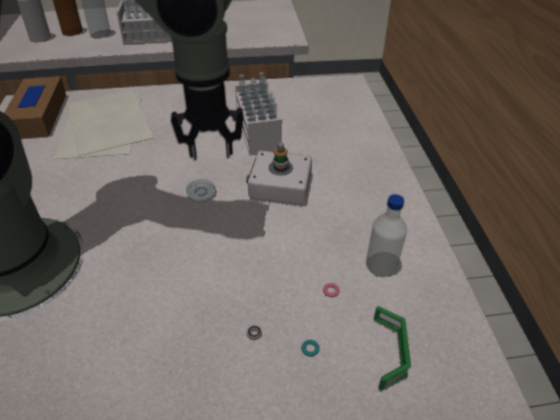

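Run:
```python
from det import *
S=np.load("S4.npy");T=np.load("T4.npy")
for n,im,c in(("side",S,(280,152)),("top",T,(233,202))):
    b,g,r=im[...,0],im[...,1],im[...,2]; v=(r-b); v=v-np.percentile(v[c[1]-12:c[1]+12,c[0]-12:c[0]+12],35)
    if n=="side": v[160:]=0
    v=v/np.percentile(v[c[1]-6:c[1]+6,c[0]-6:c[0]+6],85)
    a=hullc(v,c,12);print(n,*a)
    if n=="side":A=a[0]
    else:B=a[0]
P,r=tri(A,B);print(P.round(4),np.round(r,4))
print((S[...,2]-S[...,0])[140:174,272:290].round().astype(int))
print(S.mean(-1)[138:150,274:287].round().astype(int))
```

```text
side [280.00895017 151.52061495] [ 9.  13.4]
top [232.76124253 202.30210661] [12.6 12.9]
[0.5948 0.1902 0.1071] [0. 0.]
[[ 4  4  3  4  4  4  4  4  4  6 10 10 10 10 10 10 10 10]
 [ 4  4  4  4  4  4  4  3  4  6  9 10 10 11 10 11 10 10]
 [ 4  4  4  4  4  4  4  4  3  5  8  9 10 10 10 10 11 11]
 [ 4  4  4  4  4  3  3  4  3  4  5  8 10 10 11 10 10 10]
 [ 4  4  4  3  4  3  2  3  4  3  4  6  8 10 10 10 11 10]
 [ 3  4  4  5  4  3  2  3  3  3  3  4  8 10 10 11 11 10]
 [ 4  4  5  8  8  7  4  2  2  2  3  5 10 11 10 11 11 10]
 [ 4  6 10 20 24 22  8  2  2  2  2  8 17 18 14 11 10 11]
 [ 4  8 25 44 47 38 13  2  2  2  2 10 28 32 24 14 10 11]
 [ 5 17 44 61 61 42 12  2  2  2  2  9 36 50 41 23 12 10]
 [ 7 24 55 67 62 40  9  1  1  1  2  9 40 62 56 31 14 10]
 [ 8 26 58 68 62 41 15  4  3  4 10 21 47 64 60 33 14 10]
 [ 8 21 51 66 65 55 36 21 18 22 30 46 59 66 56 28 13 10]
 [ 8 14 33 58 64 63 56 50 45 48 54 61 65 59 40 18 10  9]
 [ 8 10 20 40 54 60 62 62 61 61 62 60 56 44 21 11  8  7]
 [ 8  8 10 18 36 46 52 54 54 54 51 48 38 24  9  8  8  8]
 [ 8  6  4  4 14 24 30 32 33 32 28 24 15  7  3  6  6  7]
 [ 7  5  2 
[... 919 characters left out ...]
4 -4 -5 -4 -5 -5 -4 -4 -5 -4 -1  2  4]]
[[ 86  86  86  86  86  85  89 109 142 150 150 148 148]
 [ 85  86  86  86  85  86  90 109 140 149 149 148 149]
 [ 86  85  86  85  85  86  89 109 139 149 149 150 150]
 [ 87  85  86  84  86  88  92 110 137 147 149 149 150]
 [ 86  85  85  86  89  94 100 111 128 141 148 150 150]
 [ 86  86  85  87  94 102 106 109 117 127 141 150 150]
 [ 86  85  84  82  91 102 107 108 106 112 134 149 150]
 [ 86  86  82  76  79  92 100  98  93  99 127 148 151]
 [ 86  85  82  73  66  76  83  82  75  84 120 144 151]
 [ 86  84  82  72  62  64  67  67  63  72 106 132 146]
 [ 84  84  82  70  60  62  63  62  60  63  85 112 132]
 [ 84  84  79  67  57  60  62  61  57  56  66  91 110]]
```

```bash
python3 -c "
from plant import *
print(close_job()); print(observe()['time'])"
```

```text
the job is handed in; nothing more can be done
None
the job is handed in; nothing more can be done
```

The bearing, green spacer and brass washer are on the shaft in that order, and the orange collar is pressed down onto its stop. I handed the job in at about 34 s of the 72 s allowed. I took the larger bearing and the brass-coloured washer; the look-alikes are still lying on the bench.

**Grasping:** I pinched each part from two directions so it sat centred in the gripper. Each then went onto the shaft without any noticeable contact force.

**Pressing:** I pressed with the washer still held in the gripper. The collar slid about 9.5 mm, with the force sensor reading 2 to 5.5 N. It then stopped dead at about 10 N: the position did not change and the force rose to 10.8 N, so I released.

**Last camera checks:**
- All three parts lie close together on the shaft, and its end stands clear above the washer.
- The washer's mid-height measured 0.1071 m, against 0.1066 m expected with the collar home.
- The dish, bottle and goggles looked undisturbed. The rack was partly behind the arm in that view, but what I could see of it had not moved.

**What disagreed:**
- **Stop height:** going by the arm's own position, the stop came about 1.3 mm higher than I predicted from the camera's shaft height. That is within the camera error, and I relied on the firm stop as the better evidence.
- **Sliding force:** the 2 to 5.5 N readings were below the stated 6 to 7 N. The weight of the stack and a sensor offset of roughly 0.5 N explain part of that.

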